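# Fill the jar rack and hold its hold-down bar ready

## Task

Get the jar rack ready for transport: set the two spare jars from the table upright into the rack's two empty pockets, without dropping them, and leave the jars already in the rack where they are. Then lift the hold-down bar at its balance point and hold it still and level over the row of jars, lined up with the rack and centred on it, its heavy cast head over the end with the steel plate and its feet about 5 cm above the lids. Finish while still holding it there, so that a helper can guide it down; do not disturb the other things on the table.

Things in the scene. Friction and masses are not known exactly. Their poses are not given: they have to be found in the camera images.
- rack_mid (a point): Centre of the top face of the jar rack, a wooden block fixed to the table, 292 mm long (its x axis), 80 mm wide (y), 32 mm high. Four pockets in a row along x, 60 mm apart. The rack's +x end carries a small bright steel plate on top (26 x 56 mm); the -x end is plain wood. Two pockets, different each time, hold a jar and two are empty.
- pocket_1 (a point): Centre of the mouth (z = 32 mm, level with the rack's top) of a square pocket, 52 x 52 mm and 24 mm deep, so its floor is 8 mm above the table. May hold a jar or be empty. A seated jar's centre is 8 mm above this point and its lid 40 mm above it. It lies -90 mm along the rack's x axis from the rack's centre; axes as the rack.
- pocket_2 (a point): Centre of the mouth (z = 32 mm, level with the rack's top) of a square pocket, 52 x 52 mm and 24 mm deep, so its floor is 8 mm above the table. May hold a jar or be empty. A seated jar's centre is 8 mm above this point and its lid 40 mm above it. It lies -30 mm along the rack's x axis from the rack's centre; axes as the rack.
- pocket_3 (a point): Centre of the mouth (z = 32 mm, level with the rack's top) of a square pocket, 52 x 52 mm and 24 mm deep, so its floor is 8 mm above the table. May hold a jar or be empty. A seated jar's centre is 8 mm above this point and its lid 40 mm above it. It lies +30 mm along the rack's x axis from the rack's centre; axes as the rack.
- pocket_4 (a point): Centre of the mouth (z = 32 mm, level with the rack's top) of a square pocket, 52 x 52 mm and 24 mm deep, so its floor is 8 mm above the table. May hold a jar or be empty. A seated jar's centre is 8 mm above this point and its lid 40 mm above it. It lies +90 mm along the rack's x axis from the rack's centre; axes as the rack.
- jar_1_center (a point): Closed glass jar with a flat steel lid, a plain upright cylinder 44 mm in diameter and 64 mm tall, about 110 g; the point is at its centre, 32 mm above its underside, z up. Already stands in one of the pockets; leave it there.
- jar_2_center (a point): Closed glass jar with a flat steel lid, a plain upright cylinder 44 mm in diameter and 64 mm tall, about 110 g; the point is at its centre, 32 mm above its underside, z up. Already stands in one of the pockets; leave it there.
- spare_1_center (a point): Closed glass jar with a flat steel lid, a plain upright cylinder 44 mm in diameter and 64 mm tall, about 110 g; the point is at its centre, 32 mm above its underside, z up. A spare, standing on the table beside the rack.
- spare_2_center (a point): Closed glass jar with a flat steel lid, a plain upright cylinder 44 mm in diameter and 64 mm tall, about 110 g; the point is at its centre, 32 mm above its underside, z up. A spare, standing on the table beside the rack.
- bar_mid (a point): Middle of the hold-down bar, on its centre line. Pale aluminium bar 20 mm wide (y), 14 mm thick (z), bare from x = -120 to +114 mm; x runs along it to the cast head, z up. It stands like a bridge on a head and a foot, this point 49 mm above their undersides. 290 mm long in all, 0.4 to 0.65 kg. It balances at a point on the centre line 69 mm from here towards the head.
- bar_head (a point): On the hold-down bar, 130 mm along its x axis from its middle: the plan centre of its heavy dark cast head (32 mm along x, 52 mm wide, 60 mm tall, with a flat 4 mm steel button on top), 49 mm above its underside. The light aluminium foot at the other end is 24 mm along x, 44 mm wide and 57 mm tall. Axes as the bar.
- big_jar: Bystander: big closed glass jar, 90 mm in diameter, 130 mm tall, origin at the centre of its underside.
- bowl: Bystander: white bowl, 120 mm across, 50 mm tall, origin at the centre of its underside.
- spoon: Bystander: wooden spoon lying on the table.
- kindling: Bystander: stick of firewood, 150 x 35 x 30 mm, lying on the table, origin at the centre of its underside.

How it is judged:
By the outcome, as a careful person would: the job done as asked, in the order asked, and still so for the second after the job is handed in, while the arm keeps its last pose, push and grip.
It also fails if it takes over 67 s, if anything falls off the work surface, if the arm or the gripper's body presses on something with over 40 N, if the wrist force passes 120 N, or if a joint passes its speed limit or range.

## Robot

A 6-joint arm with a two-finger parallel gripper is mounted at the origin on the work surface. World frame = base frame: x ahead of the robot, y to its left, z up, the work surface at z = 0. Lengths are in m, angles in degrees, forces in N, time in s.
With the tool pointing down it reaches from about 0.25 to 0.725 m from the base axis. Payload 9.7 kg.
Tool frame: the origin (TCP) lies at the very end of the fingers, on their centre line; the grasp point (between the pads) lies 19 mm behind it (bot.pinch_z is the distance from the TCP to the grasp point, in m); x points along the fingers, z is the direction in which the jaws open and shut, and the axes are right-handed (so a half turn about x gives the same grasp; the last joint's range is limited). The gripper opens to 85 mm and grips with 20 to 120 N. Pads are 22 mm wide; open, the fingers measure 114 mm over their backs; the gripper's body (76 mm by 85 mm) begins 54 mm behind the grasp point. The pads swing forward as they close: fully open they stand 13 mm farther back than shut.
Start: joints at [64.229, 4.979, 10.078, 95.1, 0, 90], TCP at [0.239, 0.495, 0.207] pointing down, gripper open.
Joint ranges: [-179.16, 179.16], [-48.56, 103.87], [-65.8, 70.77], [-126.05, 130.52], [-82.76, 87.17], [-180, 180]. Speed limits (degrees/s): [127.2, 127.2, 147.25, 180, 180, 180].

## Interface

Orientations are given as [roll, pitch, yaw] about the fixed x, y, z axes, in that order (R = Rz(yaw) Ry(pitch) Rx(roll)).
In Python, from workcell import bot gives the robot as it stands.
- The arm moves only by the tool play_rows, never from a script. Its argument "rows" is a list of rows, each a list of 3 entries, a list of its own where there are three numbers: the shift along the tool's x, y, z in cm, then the turn about the tool's x in degrees, then the finger opening in cm, from 0 to 8.54. A call has 1 to 12 rows; each row is the pose to reach, as a shift and turn from the pose commanded when the call began, along the tool's axes at that moment; what a row does not reach only later rows make up. A row lasts 1/12 s, in which the tool goes at most 41.7 mm and 7.16 degrees, less where a joint would pass 70% of its speed; a pose out of reach is approached as far as the arm can. A call with a gripper value outside its range is refused whole. The fingers move at their own pace and stop on an object; "squeeze" is the grip in N (left out, the last holds). Time passes only in rows, so rows that repeat a pose let the fingers close. It gives the time, the measured TCP pose, the force and the opening at its end, in the units of the state.
- bot.get_obs(): the state, without advancing time (a new reading comes with each control period).
- bot.camera(name): name is "side" or "top"; returns (picture, depth): 400x640x3 uint8, blue, green, red; 400x640 float32, m along the optical axis (not along the pixel's ray), 0 where there is no reading.
- bot.camera_model(name): a dict with "fx", "fy", "cx", "cy" (pixels), "k1" (the pictures are not rectified: a ray, as slopes to the right and down, at radius r is drawn at 1 + k1 r^2 times it, then the intrinsics apply), "origin" and "attitude" of the camera in the world. Camera axes: x right, y down, z forward; pixel columns grow to the right and rows downward; lengths in m; the calibration is good to about 2 mm. A picture is of the moment at which its call begins. camera_model takes no time and is no camera call.
- bot.job_done(): hands the job in, once; it reports no verdict.
The state is a dict: "time": time; "q": joint angles; "qd": joint speeds; "joint_efforts": joint torques, N m; "ee_pos": TCP position; "tcp_rot": TCP orientation; "wrist_force": force on the tool from outside, world axes, zero at the start; "torque": the same for the moment, N m; "opening": finger opening in m.
Only numpy, scipy, OpenCV 4.12 (cv2) and the standard library are available. Lean on these libraries where they do the work, as an engineer would, in place of code of your own. Each camera call takes 0.05 s, during which the arm holds its last target.

## Working session

There is one attempt and no reset: what is moved stays moved. The work goes in short steps, Python scripts to look and compute and a tool call to move; the robot and the scene stay as the last step left them, time stands still between calls to the robot, and variables do not carry over. Pictures are saved under pics/ and viewed, and the job is handed in when it is done.

Besides the shell and the picture viewer there is one more tool, called after "Call:" as a command line: name --argument value ..., lists and objects as JSON in quotes. play_rows: Moves the arm, as the interface text tells. Its arguments: {"type":"object","properties":{"rows":{"type":"array"},"squeeze":{"type":"number"}},"required":["rows"]}

```bash
ls; mkdir -p pics; python3 - <<'E'
from workcell import bot
import cv2,numpy as np
for n in("side","top"):
    im,d=bot.camera(n); cv2.imwrite(f"pics/{n}0.png",im); np.save(f"{n}0.npy",d); print(bot.camera_model(n))
print(bot.get_obs(),bot.pinch_z)
E
```

```text
pics
{'fx': 385.1458299071131, 'fy': 385.1458299071131, 'cx': 322.1545908032247, 'cy': 203.75783307190702, 'k1': -0.09433854265753816, 'origin': array([ 0.48271853, -0.72899376,  0.86253703]), 'attitude': array([-1.38642573e+02, -1.31723757e-01, -6.62561884e+00])}
{'fx': 443.56455339315767, 'fy': 443.56455339315767, 'cx': 321.11975432462367, 'cy': 201.57257827644935, 'k1': -0.03236684079214951, 'origin': array([ 0.32369733, -0.04437272,  1.38619261]), 'attitude': array([-169.33149015,   -0.44942669,  -88.34403521])}
{'time': 0.1, 'q': array([ 6.42286008e+01,  5.00811658e+00,  1.00381755e+01,  9.50995097e+01,
       -7.17011968e-04,  8.99974970e+01]), 'qd': array([ 0.12154574, -0.02748944, -0.02237266, -0.04097779,  0.06577779,
       -0.00669128]), 'joint_efforts': array([ 3.11765496e-05, -5.21564054e+01,  4.65652871e+01,  1.60848390e-02,
       -3.22609890e-05, -1.41588714e-05]), 'ee_pos': array([0.23902911, 0.49507709, 0.20614504]), 'tcp_rot': array([-179.41100142,   89.93054546, -115.17989719]), 'wrist_force': array([0.22223597, 0.49200611, 0.04288418]), 'torque': array([0.01855767, 0.03146903, 0.02819509]), 'opening': 0.08537504011098883} 0.0187
```

View pics/side0.png

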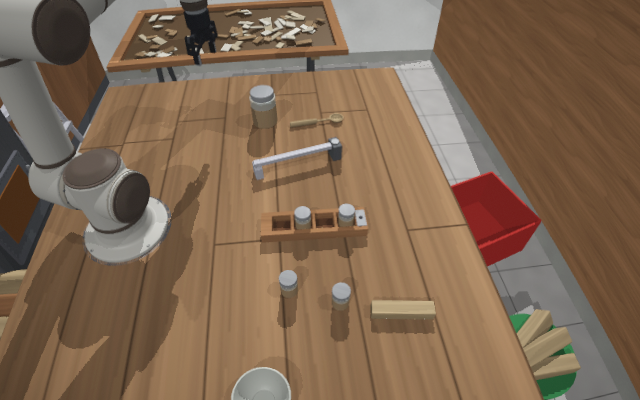

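View pics/top0.png

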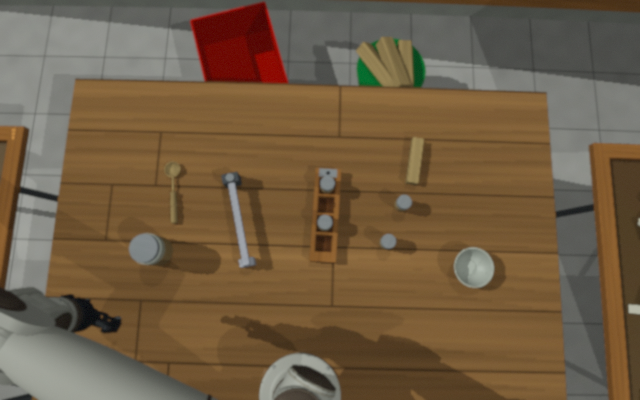

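Top view: rack spans about (325,170)-(323,262) with its plate at (327,173), so it points away from the robot. Rack jars sit at (327,184) and (325,222), the empty pockets at (326,203) and (324,243), spares at (404,202) and (388,241). The bar runs from its head at (231,178) to its foot at (247,263). Now zooming in.

```bash
cat > h.py <<'E'
import numpy as np,cv2
from scipy.spatial.transform import Rotation as Ro
from workcell import bot
def cam(n):
    m=bot.camera_model(n); return m,Ro.from_euler('xyz',m['attitude'],degrees=True).as_matrix(),np.array(m['origin'])
def rays(n,uv):
    m,R,o=cam(n); uv=np.atleast_2d(np.asarray(uv,float))
    p=np.c_[(uv[:,0]-m['cx'])/m['fx'],(uv[:,1]-m['cy'])/m['fy']]
    # cv2 with k1 only
    K=np.eye(3); u=cv2.undistortPoints(p[:,None],K,np.array([m['k1'],0,0,0,0.]))[:,0]
    return o,np.c_[u,np.ones(len(u))]@R.T
def onz(n,uv,z):
    o,d=rays(n,uv); return o+d*((z-o[2])/d[:,2])[:,None]
def proj(n,P):
    m,R,o=cam(n); c=(np.atleast_2d(P)-o)@R; s=c[:,:2]/c[:,2:]; r2=(s**2).sum(1,keepdims=True); s=s*(1+m['k1']*r2)
    return s*m['fx']+[m['cx'],m['cy']]
def cloud(n,d):
    h,w=d.shape; v,u=np.mgrid[:h,:w]; o,D=rays(n,np.c_[u.ravel(),v.ravel()])
    return (o+D*d.ravel()[:,None]).reshape(h,w,3)
def tri(a,b):
    o1,d1=rays('side',a);o2,d2=rays('top',b);d1=d1[0];d2=d2[0]
    A=np.c_[d1,-d2];s=np.linalg.lstsq(A,o2-o1,rcond=None)[0]
    p,q=o1+s[0]*d1,o2+s[1]*d2; return (p+q)/2,np.linalg.norm(p-q)
E
python3 - <<'E'
from h import *
s=cv2.imread('pics/side0.png');t=cv2.imread('pics/top0.png')
cv2.imwrite('pics/s1.png',cv2.resize(s[130:330,240:440],None,fx=3,fy=3,interpolation=cv2.INTER_CUBIC))
cv2.imwrite('pics/t1.png',cv2.resize(t[150:290,210:430],None,fx=3.6,fy=3.6,interpolation=cv2.INTER_CUBIC))
C=cloud('top',np.load('top0.npy'));Cs=cloud('side',np.load('side0.npy'))
for p in [(327,184),(325,222),(404,202),(388,241),(240,220),(300,300),(400,300)]: print(p,C[p[1],p[0]].round(4))
for p in [(303,213),(347,211),(288,277),(341,290),(295,157),(250,300)]: print(p,Cs[p[1],p[0]].round(4))
E
```

```text
(327, 184) [ 0.6252 -0.0637  0.0769]
(325, 222) [ 0.5096 -0.0609  0.0727]
(404, 202) [ 0.5782 -0.2984  0.0696]
(388, 241) [ 0.4587 -0.2503  0.068 ]
(240, 220) [0.5099 0.1958 0.0585]
(300, 300) [ 0.277   0.0081 -0.0035]
(400, 300) [ 0.2855 -0.2985 -0.0016]
(303, 213) [ 0.51   -0.0653  0.0725]
(347, 211) [ 0.6284 -0.0706  0.0711]
(288, 277) [ 0.4584 -0.2523  0.0647]
(341, 290) [ 0.5784 -0.2998  0.063 ]
(295, 157) [0.5049 0.1945 0.0425]
(250, 300) [ 0.3593 -0.269   0.0007]
```

View pics/s1.png

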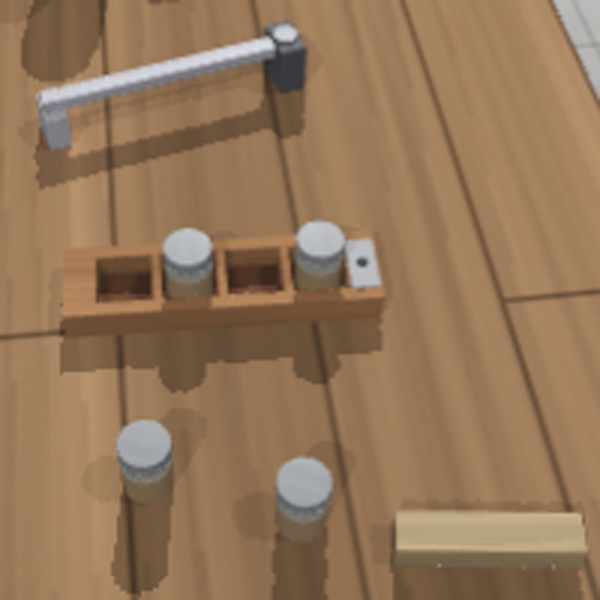

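View pics/t1.png

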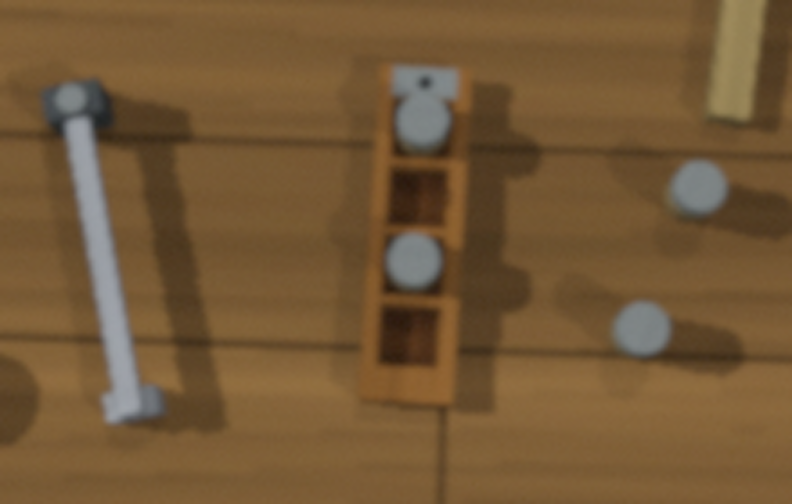

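```bash
python3 - <<'E'
from h import *
s=cv2.imread('pics/side0.png');t=cv2.imread('pics/top0.png')
for n,im,pts in(('side',s,[(303,213,.072),(347,211,.072),(288,278,.064),(341,291,.064)]),('top',t,[(325,222,.072),(327,184,.072),(388,241,.064),(404,202,.064)])):
    k=6
    big=cv2.resize(im,None,fx=k,fy=k,interpolation=cv2.INTER_CUBIC)
    hsv=cv2.cvtColor(big,cv2.COLOR_BGR2HSV)
    m=((hsv[...,1]<70)&(hsv[...,2]>(135 if n=='side' else 100))).astype(np.uint8)
    nl,lab,st,ce=cv2.connectedComponentsWithStats(m)
    for u,v,z in pts:
        l=lab[int(v*k),int(u*k)]
        c=max(cv2.findContours((lab==l).astype(np.uint8),0,1)[0],key=cv2.contourArea)
        e=cv2.fitEllipse(c); uv=((np.array(e[0])+.5)/k-.5)
        P=onz(n,[uv],z)[0]
        print(n,uv.round(2),'size',np.round(np.array(e[1])/k,1),st[l][2:4]/k,P.round(4))
        # expected size
        a=np.linspace(0,6.28,40);q=proj(n,P+np.c_[.022*np.cos(a),.022*np.sin(a),0*a]);print('   exp',np.ptp(q,axis=0).round(1))
    cv2.imwrite(f'pics/m_{n}.png',cv2.resize(m[900:1950,1300:2600]*255,None,fx=.5,fy=.5) )
# rack corners / plate, clicked in 3x and 3.6x crops
S=lambda x,y:((x+.5)/3-.5+240,(y+.5)/3-.5+130)
T=lambda x,y:((x+.5)/3.6-.5+210,(y+.5)/3.6-.5+150)
for nm,a,b in [('nearL(-x,+y)',(66,250),(362,401)),('(-x,-y)',(64,319),(453,404)),('(+x,-y)',(382,299),(471,68)),('(+x,+y)',(372,233),(383,65))]:
    print(nm)
for nm,a in [('-x+y',(66,250)),('-x-y',(64,319)),('+x-y',(382,299)),('+x+y',(370,232))]: print('side',nm,onz('side',[S(*a)],.032).round(4))
for nm,b in [('-x+y',(361,401)),('-x-y',(454,404)),('+x-y',(471,70)),('+x+y',(382,66))]: print('top',nm,onz('top',[T(*b)],.032).round(4))
E
```

```text
side [302.   211.72] size [12.6 16.5] [16.83333333 12.83333333] [ 0.5077 -0.0601  0.072 ]
   exp [16.4 12.5]
side [353.49 213.79] size [15.3 33.4] [28.66666667 23.33333333] [ 0.644 -0.083  0.072]
   exp [16.4 12.6]
side [287.36 277.24] size [15.7 18.6] [18.83333333 16.        ] [ 0.4568 -0.2524  0.064 ]
   exp [18.5 16.1]
side [340.98 289.98] size [16.6 19.1] [19.66666667 17.        ] [ 0.5783 -0.3003  0.064 ]
   exp [19.  16.9]
top [324.44 221.52] size [14.1 14.7] [14.5        14.66666667] [ 0.5111 -0.0592  0.072 ]
   exp [14.7 14.6]
top [327.35 177.25] size [17.8 24.2] [18.5        22.16666667] [ 0.6474 -0.0643  0.072 ]
   exp [14.4 14. ]
top [387.83 240.56] size [14.6 16.3] [16.33333333 14.83333333] [ 0.4604 -0.2504  0.064 ]
   exp [14.7 14.7]
top [403.5 201.2] size [14.3 16.1] [16.33333333 14.5       ] [ 0.5817 -0.298   0.064 ]
   exp [14.4 14.2]
nearL(-x,+y)
(-x,-y)
(+x,-y)
(+x,+y)
side -x+y [[ 0.3956 -0.0181  0.032 ]]
side -x-y [[ 0.3927 -0.0988  0.032 ]]
side +x-y [[ 0.6795 -0.1088  0.032 ]]
side +x+y [[ 0.6834 -0.0285  0.032 ]]
top -x+y [[ 0.3947 -0.019   0.032 ]]
top -x-y [[ 0.3944 -0.0973  0.032 ]]
top +x-y [[ 0.685  -0.1056  0.032 ]]
top +x+y [[ 0.6862 -0.0276  0.032 ]]
```

View pics/m_side.png

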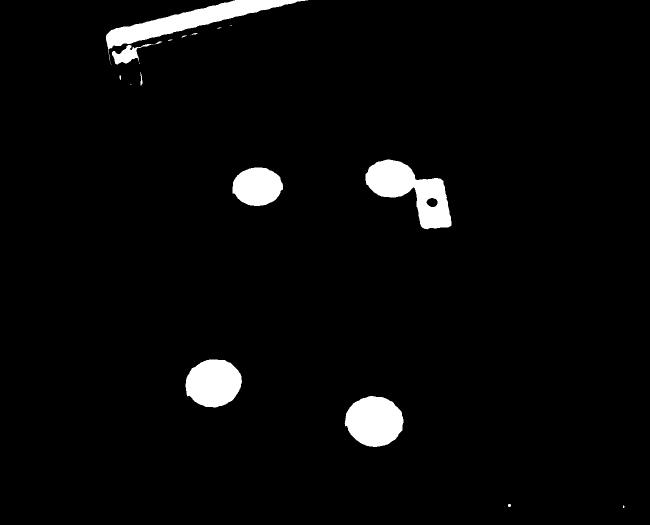

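View pics/m_top.png

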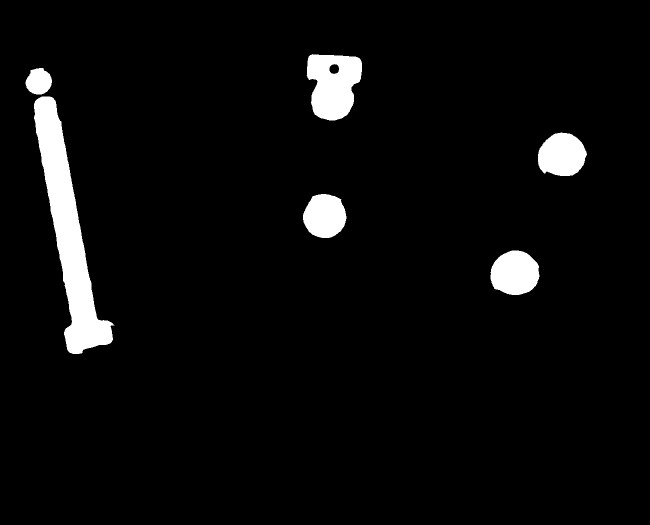

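```bash
python3 - <<'E'
from h import *
s=cv2.imread('pics/side0.png');t=cv2.imread('pics/top0.png')
k=6
for n,im,x0,x1,y0,y1 in(('side',s,250,345,135,182),('top',t,220,258,168,270)):
    big=cv2.resize(im,None,fx=k,fy=k,interpolation=cv2.INTER_CUBIC)
    hsv=cv2.cvtColor(big,cv2.COLOR_BGR2HSV)
    m=((hsv[...,1]<70)&(hsv[...,2]>(150 if n=='side' else 110))).astype(np.uint8)
    mm=np.zeros_like(m);mm[y0*k:y1*k,x0*k:x1*k]=m[y0*k:y1*k,x0*k:x1*k]
    cv2.imwrite(f'pics/bar_{n}.png',cv2.resize(np.hstack([mm[y0*k:y1*k,x0*k:x1*k]*255]),None,fx=1,fy=1) if 0 else mm[y0*k:y1*k,x0*k:x1*k]*255)
    nl,lab,st,ce=cv2.connectedComponentsWithStats(mm)
    for l in range(1,nl):
        if st[l][4]<500: continue
        v,u=np.nonzero(lab==l); uv=(np.c_[u,v]+.5)/k-.5
        c=uv.mean(0); P=onz(n,uv[::7],.056); a=P[:,:2]
        vx,vy,cx,cy=cv2.fitLine(a.astype(np.float32),2,0,.01,.01).ravel()
        p=(a-[cx,cy])@[vx,vy]
        print(n,st[l]/k,'cen.056',onz(n,[c],.056)[0].round(4),'c.062',onz(n,[c],.064)[0].round(4),'yaw',np.degrees(np.arctan2(vy,vx)).round(2),'line pt',cx.round(4),cy.round(4),'ext',p.min().round(4),p.max().round(4))
E
```

```text
side [331.16666667 138.16666667   8.33333333   5.66666667 217.16666667] cen.056 [0.6392 0.2453 0.056 ] c.062 [0.6376 0.2356 0.064 ] yaw -80.75 line pt 0.6391 0.2453 ext -0.0138 0.0136
side [ 252.          142.5          79.5          23.16666667 2469.66666667] cen.056 [0.4932 0.199  0.056 ] c.062 [0.4931 0.1898 0.064 ] yaw 13.82 line pt 0.4942 0.1994 ext -0.1287 0.1326
top [225.66666667 172.83333333   7.83333333   8.16666667 282.83333333] cen.056 [0.6437 0.2382 0.056 ] c.062 [0.6418 0.2365 0.064 ] yaw 29.59 line pt 0.6438 0.2384 ext -0.0124 0.0136
top [ 228.33333333  182.5          25.83333333   85.5        4536.        ] cen.056 [0.4884 0.1981 0.056 ] c.062 [0.4874 0.1967 0.064 ] yaw 13.86 line pt 0.4892 0.1984 ext -0.121 0.1422
```

View pics/bar_side.png

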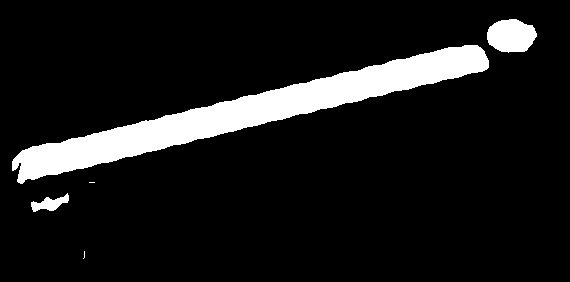

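View pics/bar_top.png

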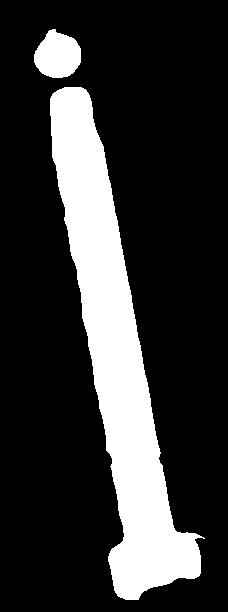

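```bash
cat >> h.py <<'E'
def plan(x,y,z,yaw=None):
    """yaw: world heading of jaw axis minus 90 (object x heading), mod 180"""
    o=bot.get_obs();R=Ro.from_euler('xyz',o['tcp_rot'],degrees=True).as_matrix()
    p=np.array(o['ee_pos']);s=R.T@(np.array([x,y,z])-p)*100
    zy=np.degrees(np.arctan2(R[1,2],R[0,2])); a=zy-((yaw if yaw is not None else 0)+90); a=(a+90)%180-90
    print('t',o['time'],'tcp',p.round(4),'zyaw',zy.round(2),'q',o['q'].round(1),'open',round(o['opening'],4),'F',o['wrist_force'].round(1),'tool axes',R.round(2).tolist())
    print('SHIFT cm',s.round(2),'TURN',a.round(2))
E
python3 -c "
from h import *
plan(.4586,-.2514,.15,-1.9)"
```

```text
t 0.1 tcp [0.239  0.4951 0.2061] zyaw 64.23 q [64.2  5.  10.  95.1 -0.  90. ] open 0.0854 F [0.2 0.5 0. ] tool axes [[-0.0, -0.9, 0.43], [-0.0, 0.43, 0.9], [-1.0, -0.0, -0.0]]
SHIFT cm [  5.69 -52.23 -57.67] TURN -23.87
```

Call:
play_rows --rows '[[[0,-13,-14],-6,8.5],[[0,-26,-28.8],-12,8.5],[[0,-26,-28.8],-12,8.5],[[0,-26,-28.8],-12,8.5],[[0,-26,-28.8],-12,8.5],[[0,-40,-44],-18,8.5],[[0,-52.2,-57.7],-23.9,8.5],[[0,-52.2,-57.7],-23.9,8.5],[[0,-52.2,-57.7],-23.9,8.5],[[0,-52.2,-57.7],-23.9,8.5],[[0,-52.2,-57.7],-23.9,8.5],[[0,-52.2,-57.7],-23.9,8.5]]'

```text
time: 1.1
ee_pos: [0.378, 0.021, 0.2068]
tcp_rot: [-77.4, 90.0, 10.7]
wrist_force: [0.9, 0.7, 0.1]
opening: 0.085
```

```bash
python3 -c "
from h import *
plan(.4586,-.2514,.034,-1.9)"
```

```text
t 1.1 tcp [0.378  0.021  0.2068] zyaw 88.14 q [  3.2 -18.3 -11.   97.3   0.    5. ] open 0.085 F [0.9 0.7 0.1] tool axes [[0.0, -1.0, 0.03], [0.0, 0.03, 1.0], [-1.0, -0.0, 0.0]]
SHIFT cm [ 17.29  -8.93 -26.96] TURN 0.04
```

Call:
play_rows --rows '[[[0,-4.5,-13.5],0,8.5],[[3,-8.9,-27],0,8.5],[[7,-8.9,-27],0,8.5],[[7,-8.9,-27],0,8.5],[[7,-8.9,-27],0,8.5],[[7,-8.9,-27],0,8.5],[[7,-8.9,-27],0,8.5],[[7,-8.9,-27],0,8.5],[[7,-8.9,-27],0,8.5],[[7,-8.9,-27],0,8.5]]'

```text
time: 1.93
ee_pos: [0.4578, -0.2495, 0.1365]
tcp_rot: [55.0, 89.9, 143.1]
wrist_force: [0.1, -0.6, -0.4]
opening: 0.0847
```

```bash
python3 -c "
from h import *
plan(.4586,-.2514,.034,-1.9)
im,d=bot.camera('side');cv2.imwrite('pics/s2.png',cv2.resize(im[120:360,220:460],None,fx=2.5,fy=2.5,interpolation=cv2.INTER_CUBIC))
im,d=bot.camera('top');cv2.imwrite('pics/t2.png',cv2.resize(im[150:310,290:450],None,fx=3.5,fy=3.5,interpolation=cv2.INTER_CUBIC))
o=bot.get_obs()['ee_pos'];print(proj('side',o),proj('top',o))
"
```

```text
t 1.9333 tcp [ 0.4578 -0.2495  0.1365] zyaw 88.08 q [-28.6   0.3  -2.6  87.2   0.  -26.7] open 0.0847 F [ 0.1 -0.6 -0.4] tool axes [[-0.0, -1.0, 0.03], [0.0, 0.03, 1.0], [-1.0, 0.0, 0.0]]
SHIFT cm [10.24 -0.1  -0.2 ] TURN -0.02
[[285.72322778 258.87286171]] [[391.3254407  238.73496156]]
```

View pics/s2.png

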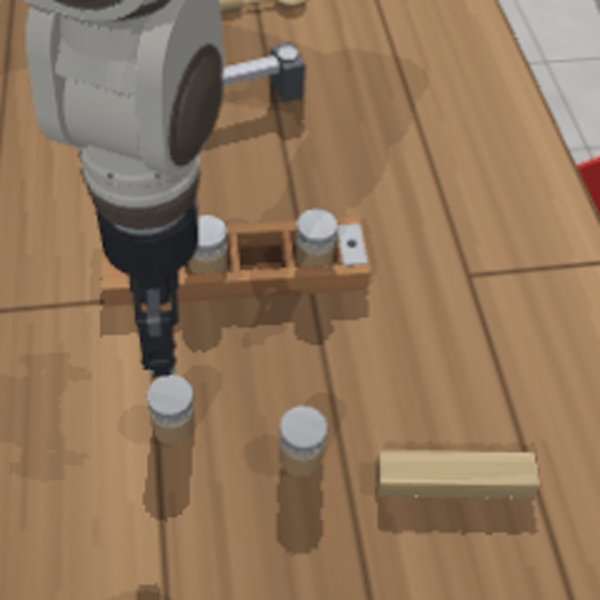

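View pics/t2.png

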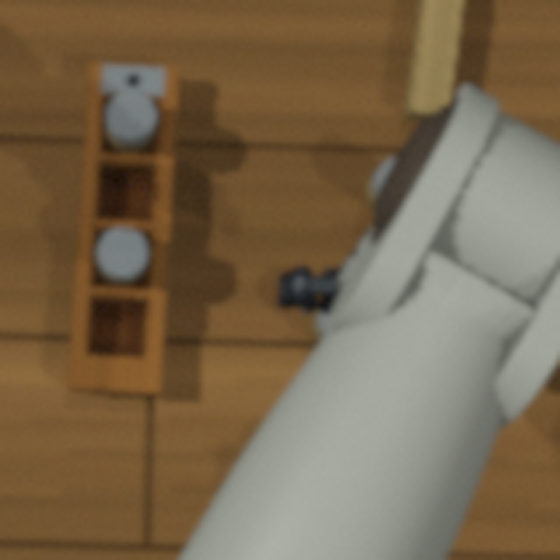

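Call:
play_rows --rows '[[[3,-0.1,-0.2],0,8.5],[[6,-0.1,-0.2],0,8.5],[[8.5,-0.1,-0.2],0,8.5],[[10,-0.1,-0.2],0,8.5],[[10.2,-0.1,-0.2],0,8.5],[[10.2,-0.1,-0.2],0,8.5],[[10.2,-0.1,-0.2],0,5.5],[[10.2,-0.1,-0.2],0,5.5],[[10.2,-0.1,-0.2],0,4.8],[[10.2,-0.1,-0.2],0,3.5],[[10.2,-0.1,-0.2],0,3.5],[[10.2,-0.1,-0.2],0,3.5]]' --squeeze 35

```text
time: 3.03
ee_pos: [0.4601, -0.2521, 0.0364]
tcp_rot: [-108.6, 89.9, -20.4]
wrist_force: [0.5, 1.6, 7.5]
opening: 0.0403
```

```bash
python3 -c "
from h import *
plan(.4586,-.2514,.034,-1.9)
im,d=bot.camera('side');cv2.imwrite('pics/s3.png',cv2.resize(im[160:340,220:400],None,fx=3.3,fy=3.3,interpolation=cv2.INTER_CUBIC))
"
```

```text
t 3.0333 tcp [ 0.4601 -0.2521  0.0364] zyaw 88.13 q [-28.7   1.5 -12.4  75.9   0.  -26.9] open 0.0403 F [0.5 1.6 7.5] tool axes [[0.0, -1.0, 0.03], [-0.0, 0.03, 1.0], [-1.0, -0.0, -0.0]]
SHIFT cm [0.24 0.15 0.06] TURN 0.03
```

View pics/s3.png

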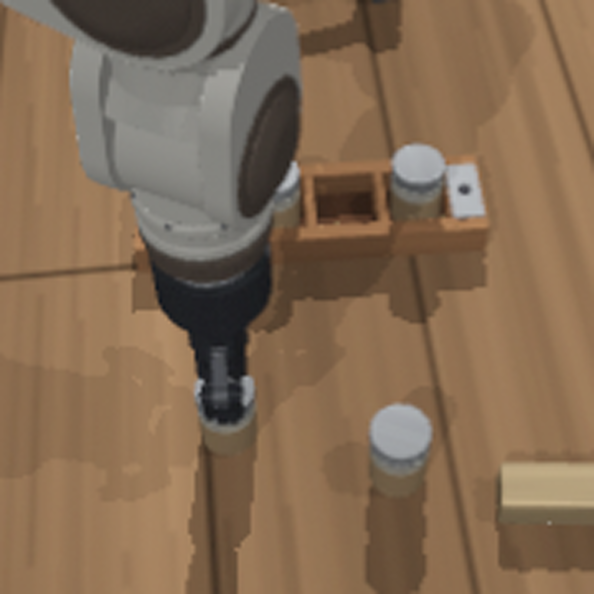

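Call:
play_rows --rows '[[[-0.5,0,0],0,3.5],[[-1.5,0,0],0,3.5],[[-3,0,0],0,3.5],[[-5,0,0],0,3.5],[[-7,0,0],0,3.5],[[-8,0,0],0,3.5],[[-8,0,0],0,3.5],[[-8,0,0],0,3.5]]'

```text
time: 3.75
ee_pos: [0.4595, -0.252, 0.115]
tcp_rot: [-120.2, 89.9, -32.0]
wrist_force: [0.0, -0.3, -0.4]
opening: 0.0352
```

```bash
python3 -c "
from h import *
plan(.4586,-.2514,.114,-1.9)
im,d=bot.camera('side');cv2.imwrite('pics/s4f.png',im);cv2.imwrite('pics/s4.png',cv2.resize(im[160:340,220:400],None,fx=3.3,fy=3.3,interpolation=cv2.INTER_CUBIC))
"
```

```text
t 3.75 tcp [ 0.4595 -0.252   0.115 ] zyaw 88.13 q [-28.7   0.5  -4.7  84.7  -0.  -26.9] open 0.0352 F [ 0.  -0.3 -0.4] tool axes [[0.0, -1.0, 0.03], [-0.0, 0.03, 1.0], [-1.0, -0.0, -0.0]]
SHIFT cm [0.1  0.09 0.05] TURN 0.03
```

View pics/s4.png

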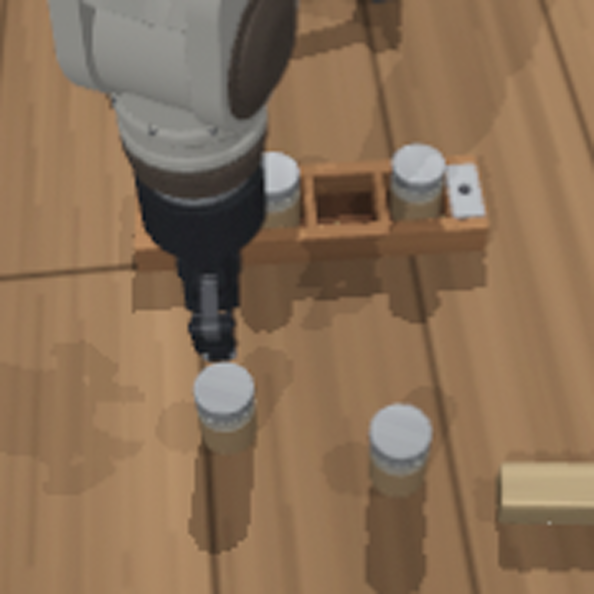

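```bash
python3 -c "
from h import *
for P in [(.4601,-.2521,.0364),(.4601,-.272,.0364),(.4601,-.272,.064),(.4595,-.252,.115),(.4595,-.2695,.115),(.4595,-.28,.115)]:
    q=proj('side',P)[0]; print(P,q.round(1),((q-[220,160])*3.3).round(0))
"
```

```text
(0.4601, -0.2521, 0.0364) [289.5 282.9] [229. 405.]
(0.4601, -0.272, 0.0364) [290.  290.1] [231. 429.]
(0.4601, -0.272, 0.064) [289.3 284.4] [229. 410.]
(0.4595, -0.252, 0.115) [287.  265.5] [221. 348.]
(0.4595, -0.2695, 0.115) [287.5 272.1] [223. 370.]
(0.4595, -0.28, 0.115) [287.8 276.1] [224. 383.]
```

```bash
python3 - <<'E'
from h import *
im=cv2.imread('pics/s4f.png');k=6
big=cv2.resize(im,None,fx=k,fy=k,interpolation=cv2.INTER_CUBIC)
hsv=cv2.cvtColor(big,cv2.COLOR_BGR2HSV)
m=((hsv[...,1]<70)&(hsv[...,2]>135)).astype(np.uint8)
nl,lab,st,ce=cv2.connectedComponentsWithStats(m)
for u,v in [(288,278),(341,291)]:
    l=lab[v*k,u*k];c=max(cv2.findContours((lab==l).astype(np.uint8),0,1)[0],key=cv2.contourArea);e=cv2.fitEllipse(c)
    uv=(np.array(e[0])+.5)/k-.5;print(uv,onz('side',[uv],.064))
E
```

```text
[287.21299235 277.04052734] [[ 0.45649087 -0.25177126  0.064     ]]
[340.98950195 289.98878988] [[ 0.578299   -0.30035022  0.064     ]]
```

```bash
python3 - <<'E'
from h import *
im,d=bot.camera('side');C=cloud('side',d)
cv2.imwrite('pics/s5.png',cv2.resize(im[215:305,250:320],None,fx=6.6,fy=6.6,interpolation=cv2.INTER_NEAREST))
for v in range(240,276,3):
    print(v,[tuple((C[v,u]*1000).round(0).astype(int)) for u in (279,282,284,286,288)])
E
```

```text
240 [(np.int64(452), np.int64(-290), np.int64(266)), (np.int64(458), np.int64(-288), np.int64(263)), (np.int64(462), np.int64(-289), np.int64(264)), (np.int64(465), np.int64(-290), np.int64(264)), (np.int64(469), np.int64(-287), np.int64(260))]
243 [(np.int64(451), np.int64(-290), np.int64(257)), (np.int64(457), np.int64(-289), np.int64(255)), (np.int64(461), np.int64(-288), np.int64(252)), (np.int64(465), np.int64(-291), np.int64(255)), (np.int64(469), np.int64(-288), np.int64(252))]
246 [(np.int64(451), np.int64(-294), np.int64(252)), (np.int64(456), np.int64(-291), np.int64(248)), (np.int64(460), np.int64(-291), np.int64(247)), (np.int64(464), np.int64(-295), np.int64(251)), (np.int64(468), np.int64(-292), np.int64(247))]
249 [(np.int64(448), np.int64(-271), np.int64(210)), (np.int64(456), np.int64(-298), np.int64(247)), (np.int64(460), np.int64(-298), np.int64(247)), (np.int64(463), np.int64(-271), np.int64(207)), (np.int64(467), np.int64(-272), np.int64(208))]
252 [(np.int64(448), np.int64(-278), np.int64(208)), (np.int64(456), np.int64(-301), np.int64(242)), (np.int64(459), np.
[... 1124 characters left out ...]
, np.int64(-182), np.int64(1)), (np.int64(449), np.int64(-275), np.int64(147)), (np.int64(454), np.int64(-283), np.int64(159)), (np.int64(458), np.int64(-282), np.int64(156)), (np.int64(463), np.int64(-284), np.int64(159))]
270 [(np.int64(434), np.int64(-191), np.int64(1)), (np.int64(442), np.int64(-191), np.int64(1)), (np.int64(450), np.int64(-232), np.int64(64)), (np.int64(455), np.int64(-232), np.int64(65)), (np.int64(460), np.int64(-233), np.int64(64))]
273 [(np.int64(434), np.int64(-200), np.int64(1)), (np.int64(445), np.int64(-240), np.int64(64)), (np.int64(449), np.int64(-239), np.int64(63)), (np.int64(454), np.int64(-239), np.int64(62)), (np.int64(459), np.int64(-239), np.int64(61))]
```

View pics/s5.png

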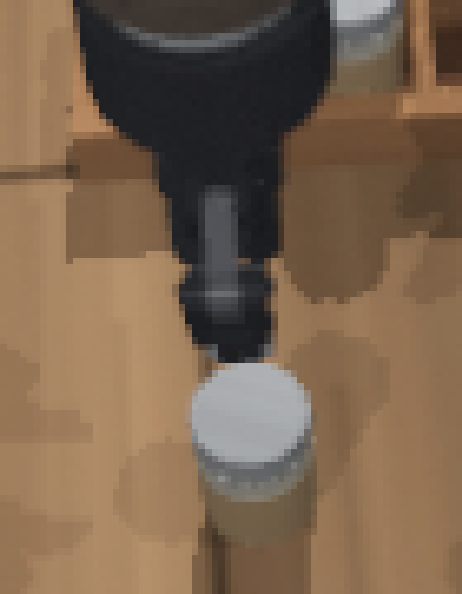

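Call:
play_rows --rows '[[[0,0,0],0,8.5],[[0,0,0],0,8.5],[[0,0,0],0,8.5],[[0,0,0],0,8.5],[[0,0,0],0,8.5],[[0,0,0],0,8.5],[[0,0,0],0,8.5],[[0,0,0],0,8.5],[[0,0,0],0,8.5],[[0,0,0],0,8.5]]'

```text
time: 4.68
ee_pos: [0.4592, -0.2518, 0.1148]
tcp_rot: [-122.9, 90.0, -34.8]
wrist_force: [0.1, 0.1, 0.5]
opening: 0.0849
```

```bash
python3 - <<'E'
from h import *
im,d=bot.camera('side');C=cloud('side',d)
cv2.imwrite('pics/s6.png',cv2.resize(im[215:305,250:320],None,fx=6.6,fy=6.6,interpolation=cv2.INTER_NEAREST))
for v in range(258,284,2):
    print(v,[tuple((C[v,u]*1000).round(0).astype(int).tolist()) for u in (280,282,284,286,288)])
plan(.4586,-.2514,.034,-1.9)
E
```

```text
258 [(451, -319, 249), (455, -321, 250), (459, -319, 248), (463, -321, 250), (466, -320, 247)]
260 [(451, -321, 245), (455, -322, 245), (459, -322, 245), (462, -322, 245), (466, -322, 244)]
262 [(450, -322, 239), (454, -320, 235), (458, -319, 234), (462, -321, 235), (466, -323, 238)]
264 [(450, -323, 233), (454, -323, 233), (457, -322, 231), (461, -323, 232), (465, -323, 232)]
266 [(449, -324, 229), (453, -323, 226), (457, -323, 226), (461, -324, 227), (465, -324, 225)]
268 [(449, -325, 222), (452, -316, 207), (456, -316, 207), (460, -318, 209), (464, -318, 209)]
270 [(448, -325, 216), (452, -323, 212), (456, -322, 209), (460, -322, 209), (464, -323, 209)]
272 [(448, -324, 207), (452, -326, 209), (456, -325, 207), (460, -326, 208), (463, -324, 204)]
274 [(447, -326, 202), (451, -327, 203), (454, -308, 172), (458, -309, 172), (462, -309, 171)]
276 [(439, -246, 62), (449, -302, 155), (453, -308, 163), (457, -308, 163), (461, -308, 162)]
278 [(439, -252, 64), (444, -252, 62), (449, -253, 64), (453, -254, 64), (458, -255, 65)]
280 [(439, -257, 62), (444, -258, 63), (448, -258, 63), (453, -261, 66), (458, -259, 62)]
282 [(439, -263, 63), (444, -265, 66), (448, -264, 63), (453, -264, 63), (458, -266, 65)]
t 4.7333 tcp [ 0.4592 -0.2518  0.1148] zyaw 88.13 q [-28.7   0.5  -4.7  84.8   0.  -26.9] open 0.085 F [-0.  -0.6 -0.3] tool axes [[-0.0, -1.0, 0.03], [0.0, 0.03, 1.0], [-1.0, 0.0, 0.0]]
SHIFT cm [8.08 0.06 0.03] TURN 0.03
```

View pics/s6.png

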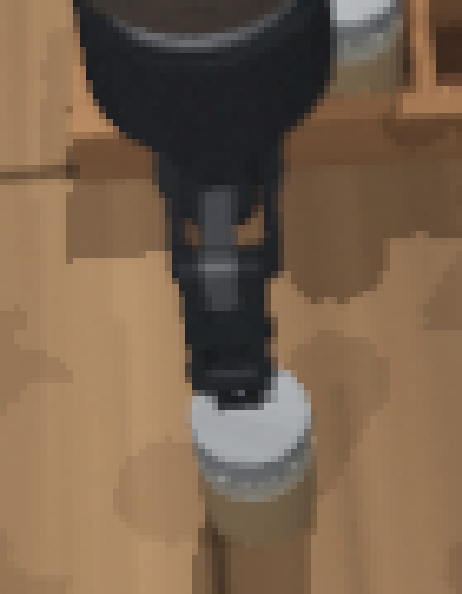

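Fingertip sits about 29 mm higher than the reported TCP (depth about 0.157 m against an expected 0.128 m), so the first grasp closed above the lid. I'll go lower in steps and check visually.

Call:
play_rows --rows '[[[3,0,0],0,8.5],[[6,0,0],0,8.5],[[8,0,0],0,8.5],[[9.3,0,0],0,8.5],[[9.8,0,0],0,8.5],[[9.8,0,0],0,8.5]]'

```text
time: 5.23
ee_pos: [0.4585, -0.2514, 0.0157]
tcp_rot: [63.5, 89.9, 151.6]
wrist_force: [1.1, 0.2, 0.3]
opening: 0.0849
```

```bash
python3 - <<'E'
from h import *
im,d=bot.camera('side');C=cloud('side',d)
cv2.imwrite('pics/s7.png',cv2.resize(im[225:315,250:330],None,fx=6.6,fy=6.6,interpolation=cv2.INTER_NEAREST))
for v in range(274,312,2):
    print(v,[tuple((C[v,u]*1000).round(0).astype(int).tolist()) for u in (284,286,288,290,292)])
plan(.4586,-.2514,.034,-1.9)
E
```

```text
274 [(453, -297, 154), (457, -299, 156), (462, -299, 155), (466, -294, 147), (468, -245, 65)]
276 [(453, -303, 155), (457, -303, 155), (461, -304, 156), (463, -251, 67), (469, -281, 116)]
278 [(453, -308, 156), (457, -309, 156), (461, -309, 155), (464, -288, 119), (469, -289, 121)]
280 [(453, -315, 159), (457, -315, 158), (461, -316, 159), (465, -316, 159), (469, -314, 154)]
282 [(452, -317, 154), (456, -317, 154), (460, -319, 156), (465, -319, 156), (469, -317, 152)]
284 [(452, -321, 153), (456, -320, 150), (460, -321, 152), (464, -320, 150), (468, -321, 150)]
286 [(451, -321, 145), (455, -321, 145), (459, -321, 144), (464, -323, 146), (468, -321, 141)]
288 [(451, -322, 139), (455, -320, 134), (459, -320, 134), (463, -323, 137), (467, -323, 136)]
290 [(450, -321, 129), (454, -323, 130), (458, -323, 130), (463, -323, 130), (467, -325, 131)]
292 [(449, -323, 123), (454, -325, 125), (457, -316, 109), (462, -317, 109), (466, -325, 124)]
294 [(449, -321, 111), (453, -321, 110), (457, -322, 110), (461, -321, 108), (466, -327, 118)]
296 [(448, -325, 110), (453, -326, 109), (457, -326, 110)
[... 180 characters left out ...]
1), (457, -279, 0), (462, -279, -2)]
302 [(442, -282, -1), (447, -283, 0), (452, -284, 0), (457, -284, -2), (462, -283, -3)]
304 [(442, -289, 1), (447, -288, -2), (452, -288, -3), (457, -290, 0), (462, -289, -2)]
306 [(442, -295, 3), (447, -295, 1), (452, -295, 1), (456, -295, -1), (461, -296, 1)]
308 [(441, -298, -1), (446, -299, -1), (451, -299, -2), (456, -302, 4), (461, -302, 2)]
310 [(441, -304, 0), (446, -304, -1), (451, -305, -1), (456, -306, 1), (461, -307, 2)]
t 5.2833 tcp [ 0.4592 -0.2517  0.017 ] zyaw 88.13 q [-28.7   2.1 -14.   73.9   0.  -26.9] open 0.0847 F [-0.1 -0.1  0.2] tool axes [[-0.0, -1.0, 0.03], [0.0, 0.03, 1.0], [-1.0, 0.0, 0.0]]
SHIFT cm [-1.7   0.06  0.03] TURN 0.03
```

View pics/s7.png

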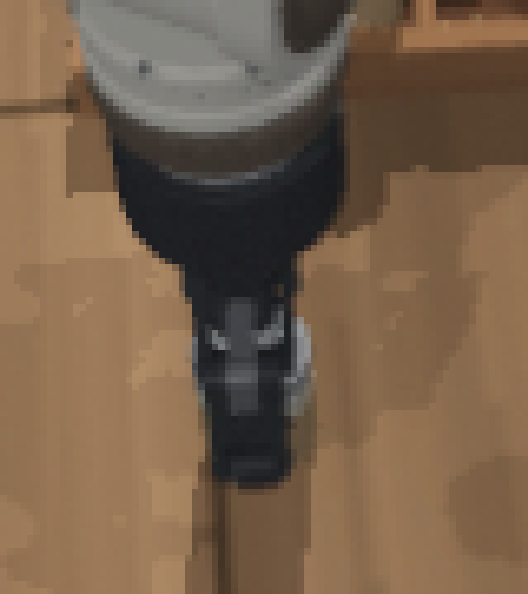

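Call:
play_rows --rows '[[[1,0,0],0,8.5],[[2,0,0],0,8.5],[[2,0,0],0,5.5],[[2,0,0],0,5.5],[[2,0,0],0,5.5],[[2,0,0],0,4.8],[[2,0,0],0,3.5],[[2,0,0],0,3.5],[[2,0,0],0,3.5],[[2,0,0],0,3.5],[[2,0,0],0,3.5],[[2,0,0],0,3.5]]' --squeeze 35

```text
time: 6.28
ee_pos: [0.4596, -0.252, -0.0026]
tcp_rot: [-113.1, 89.9, -25.0]
wrist_force: [-0.4, 1.2, 5.6]
opening: 0.0432
```

Call:
play_rows --rows '[[[0,0,0],0,3.5],[[-0.3,0,0],0,3.5],[[-1,0,0],0,3.5],[[-2,0,0],0,3.5],[[-4,0,0],0,3.5],[[-6,0,0],0,3.5],[[-8,0,0],0,3.5],[[-9.5,0,0],0,3.5],[[-10,0,0],0,3.5],[[-10,0,0],0,3.5],[[-10,0,0],0,3.5]]'

```text
time: 7.2
ee_pos: [0.4591, -0.2517, 0.0965]
tcp_rot: [75.9, 90.0, 164.0]
wrist_force: [0.1, -0.3, -2.1]
opening: 0.0432
```

```bash
python3 - <<'E'
from h import *
im,d=bot.camera('side')
cv2.imwrite('pics/s8.png',cv2.resize(im[150:340,220:420],None,fx=3,fy=3,interpolation=cv2.INTER_CUBIC))
# nearer pocket 1
import numpy as np
y=np.radians(-1.9);r=np.array([.539,-.063]);ux=np.array([np.cos(y),np.sin(y)])
print('p1',r-.09*ux,'p3',r+.03*ux)
plan(*(r-.09*ux),.099,-1.9);plan(*(r+.03*ux),.099,-1.9)
E
```

```text
p1 [ 0.44904948 -0.06001603] p3 [ 0.56898351 -0.06399466]
t 7.25 tcp [ 0.4588 -0.2516  0.0959] zyaw 88.13 q [-28.7   0.6  -6.7  82.7  -0.  -26.9] open 0.0429 F [ 0.2  0.5 -1.4] tool axes [[-0.0, -1.0, 0.03], [0.0, 0.03, 1.0], [-1.0, 0.0, 0.0]]
SHIFT cm [-0.3   1.6  19.11] TURN 0.03
t 7.25 tcp [ 0.4588 -0.2516  0.0959] zyaw 88.13 q [-28.7   0.6  -6.7  82.7  -0.  -26.9] open 0.0429 F [ 0.2  0.5 -1.4] tool axes [[-0.0, -1.0, 0.03], [0.0, 0.03, 1.0], [-1.0, 0.0, 0.0]]
SHIFT cm [ -0.31 -10.4   19.11] TURN 0.03
```

View pics/s8.png

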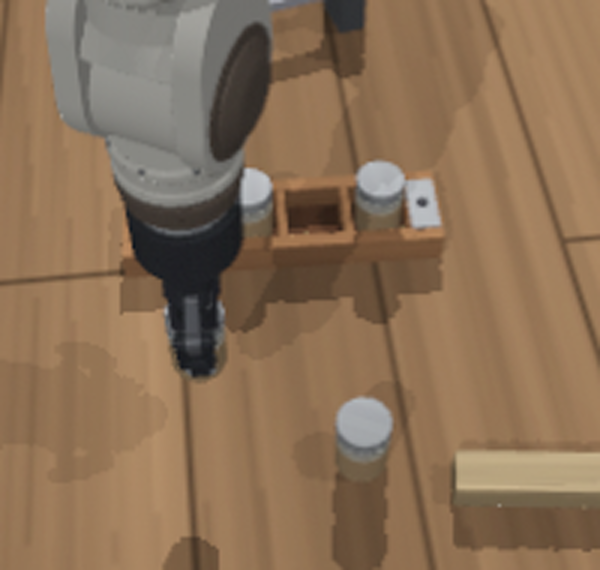

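Call:
play_rows --rows '[[[0,0.1,1],0,3.5],[[0,0.3,3],0,3.5],[[0,0.5,6],0,3.5],[[0,0.8,9],0,3.5],[[0,1.1,12],0,3.5],[[0,1.4,15],0,3.5],[[0,1.5,17.3],0,3.5],[[0,1.6,18.7],0,3.5],[[0,1.6,19.1],0,3.5],[[0,1.6,19.1],0,3.5],[[0,1.6,19.1],0,3.5],[[0,1.6,19.1],0,3.5]]'

```text
time: 8.25
ee_pos: [0.4493, -0.0609, 0.0965]
tcp_rot: [105.6, 90.0, -166.3]
wrist_force: [-0.7, -0.2, -2.0]
opening: 0.0431
```

```bash
python3 - <<'E'
from h import *
im,d=bot.camera('side');cv2.imwrite('pics/s9f.png',im)
cv2.imwrite('pics/s9.png',cv2.resize(im[150:270,230:390],None,fx=4,fy=4,interpolation=cv2.INTER_CUBIC))
im,d=bot.camera('top');cv2.imwrite('pics/t9f.png',im)
cv2.imwrite('pics/t9.png',cv2.resize(im[150:290,270:430],None,fx=4,fy=4,interpolation=cv2.INTER_CUBIC))
plan(.449,-.060,.0065,-1.9)
E
```

```text
t 8.35 tcp [ 0.4494 -0.0611  0.0966] zyaw 88.06 q [ -7.7  -9.  -15.7  83.3  -0.   -5.8] open 0.043 F [ 0.2 -0.1 -1.7] tool axes [[-0.0, -1.0, 0.03], [-0.0, 0.03, 1.0], [-1.0, 0.0, -0.0]]
SHIFT cm [9.01 0.04 0.11] TURN -0.04
```

View pics/s9.png

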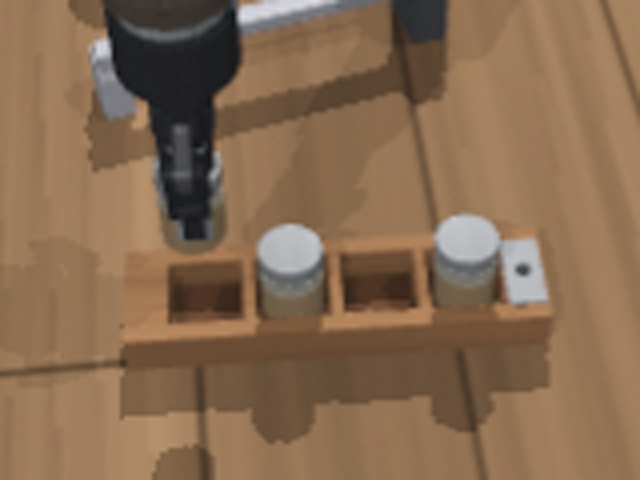

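View pics/t9.png

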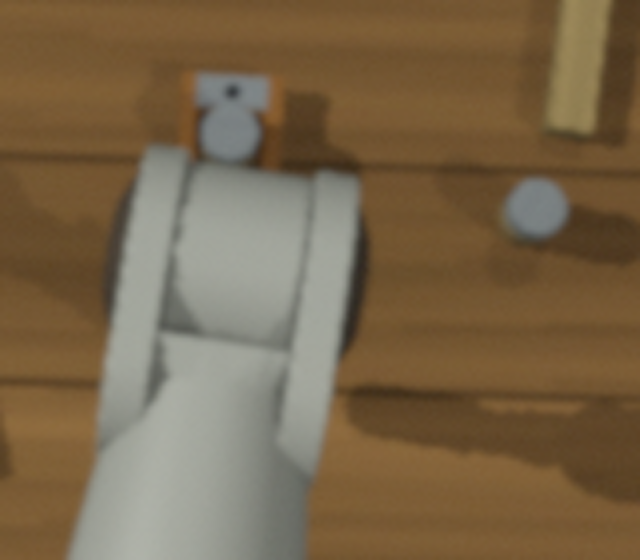

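```bash
python3 - <<'E'
from h import *
S=lambda x,y:((x+.5)/4-.5+230,(y+.5)/4-.5+150)
for nm,L in (('p1',[(168,266),(240,264),(243,318),(170,324)]),('p3',[(340,254),(413,250),(420,307),(345,312)]),('plate',[(500,241),(537,239),(547,298),(511,303)]),('rack',[(127,252),(126,345),(549,316),(536,232)])):
    P=onz('side',[S(*a) for a in L],.032);print(nm,P[:,:2].round(4).tolist(),P.mean(0).round(4))
print(proj('side',[[.4494,-.0611,.102],[.4274,-.0611,.102],[.4714,-.0611,.102]]), S(162,220),S(223,220))
E
```

```text
p1 [[0.4232, -0.0327], [0.4734, -0.0366], [0.4726, -0.0844], [0.423, -0.084]] [ 0.4481 -0.0594  0.032 ]
p3 [[0.5439, -0.0354], [0.5954, -0.0376], [0.5933, -0.0886], [0.542, -0.0871]] [ 0.5686 -0.0622  0.032 ]
plate [[0.6578, -0.0364], [0.6843, -0.0375], [0.6812, -0.0909], [0.6558, -0.0923]] [ 0.6698 -0.0643  0.032 ]
rack [[0.3948, -0.0166], [0.393, -0.0984], [0.6796, -0.1064], [0.6848, -0.031]] [ 0.538  -0.0631  0.032 ]
[[279.38250586 206.53676997]
 [270.96883255 207.25650072]
 [287.7792367  205.81856912]] (270.125, 204.625) (285.375, 204.625)
```

```bash
python3 - <<'E'
from h import *
im=cv2.imread('pics/s9f.png')
c=cv2.resize(im[180:240,258:308],None,fx=10,fy=10,interpolation=cv2.INTER_NEAREST)
a=np.linspace(0,2*np.pi,60)
for z,col in((.098,(0,255,0)),(.162,(255,0,0))):
    q=proj('side',np.c_[.4494+.022*np.cos(a),-.0611+.022*np.sin(a),0*a+z])
    cv2.polylines(c,[np.int32((q-[258,180]+.5)*10)],True,col,1)
cv2.imwrite('pics/s9z.png',c)
E
```

```text
(no output)
```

View pics/s9z.png

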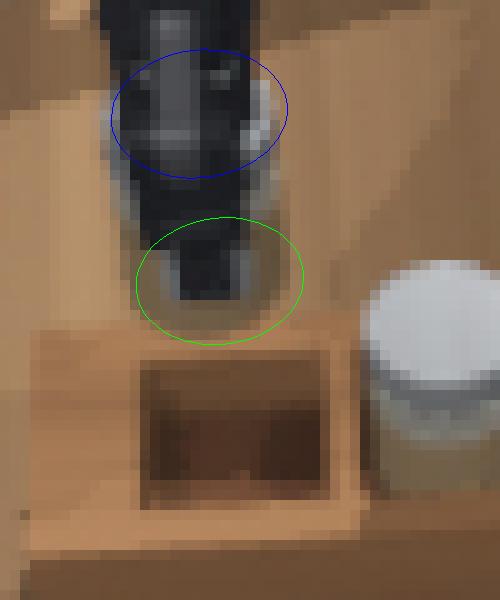

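Call:
play_rows --rows '[[[1,-0.1,0],0,3.5],[[2.5,-0.1,0],0,3.5],[[4,-0.1,0],0,3.5],[[5.5,-0.1,0],0,3.5],[[6.3,-0.1,0],0,3.5],[[7,-0.1,0],0,3.5],[[7.5,-0.1,0],0,3.5],[[7.5,-0.1,0],0,3.5]]'

```text
time: 9.02
ee_pos: [0.4501, -0.0605, 0.021]
tcp_rot: [85.3, 89.9, 173.4]
wrist_force: [-0.3, 0.1, -1.1]
opening: 0.0433
```

```bash
python3 - <<'E'
from h import *
im,d=bot.camera('side')
cv2.imwrite('pics/s10.png',cv2.resize(im[150:270,230:390],None,fx=4,fy=4,interpolation=cv2.INTER_CUBIC))
plan(.4504,-.0611,.0065,-1.9)
E
```

```text
t 9.0667 tcp [ 0.4504 -0.0605  0.0217] zyaw 88.12 q [ -7.6  -7.6 -22.8  74.8   0.   -5.8] open 0.0436 F [ 0.5  1.1 -0.4] tool axes [[-0.0, -1.0, 0.03], [0.0, 0.03, 1.0], [-1.0, 0.0, 0.0]]
SHIFT cm [ 1.52 -0.   -0.06] TURN 0.02
```

View pics/s10.png

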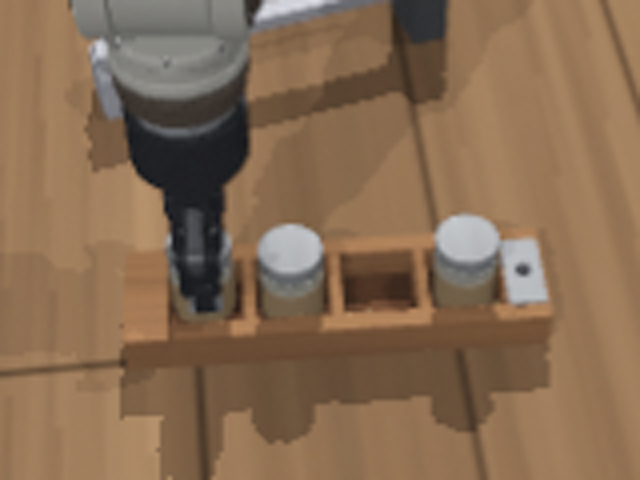

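The jar is inside the pocket mouth (crop jar at about (202,285)), no contact force. Lowering the rest and releasing gently.

Call:
play_rows --rows '[[[0.6,0,0],0,3.5],[[1.2,0,0],0,3.5],[[1.5,0,0],0,3.5],[[1.6,0,0],0,3.5],[[1.6,0,0],0,3.5]]'

```text
time: 9.48
ee_pos: [0.4504, -0.0604, 0.0058]
tcp_rot: [82.2, 90.0, 170.3]
wrist_force: [0.4, 0.7, -0.9]
opening: 0.0431
```

Call:
play_rows --rows '[[[0.1,0,0],0,3.5],[[0.1,0,0],0,3.5],[[0.1,0,0],0,4.6],[[0.1,0,0],0,5],[[0.1,0,0],0,5.6],[[0.1,0,0],0,6.5],[[0.1,0,0],0,7],[[0.1,0,0],0,7],[[-1,0,0],0,7],[[-3,0,0],0,7.5],[[-6,0,0],0,8.5],[[-9,0,0],0,8.5]]'

```text
time: 10.48
ee_pos: [0.4498, -0.0603, 0.0972]
tcp_rot: [82.7, 89.9, 170.8]
wrist_force: [1.1, -0.3, -0.2]
opening: 0.085
```

```bash
python3 - <<'E'
from h import *
im,d=bot.camera('side')
cv2.imwrite('pics/s11.png',cv2.resize(im[150:310,230:390],None,fx=3.5,fy=3.5,interpolation=cv2.INTER_CUBIC))
plan(.580,-.2994,.11,-1.9)
E
```

```text
t 10.5333 tcp [ 0.4524 -0.0607  0.1037] zyaw 88.13 q [ -7.6  -9.1 -15.   83.7   0.   -5.8] open 0.0849 F [ 0.4 -0.8  6. ] tool axes [[0.01, -1.0, 0.03], [-0.0, 0.03, 1.0], [-1.0, -0.01, -0.0]]
SHIFT cm [ -0.52 -13.53 -23.45] TURN 0.03
```

View pics/s11.png

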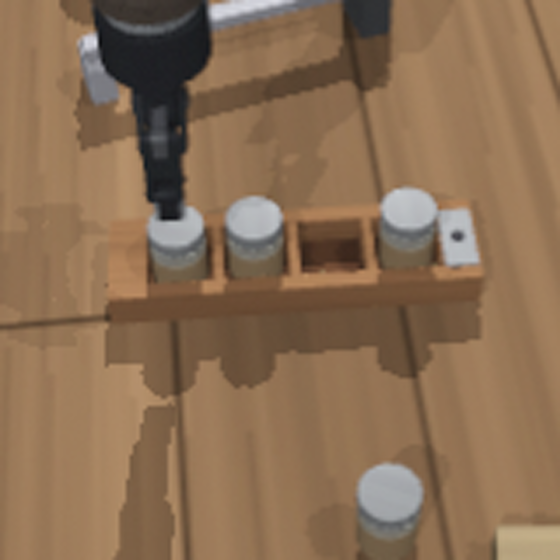

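Call:
play_rows --rows '[[[0,-1,-2],0,8.5],[[0,-3,-5.5],0,8.5],[[0,-5,-9],0,8.5],[[0,-7,-12.5],0,8.5],[[0,-9,-16],0,8.5],[[0,-11,-19.5],0,8.5],[[0,-12.8,-22],0,8.5],[[0,-13.5,-23.4],0,8.5],[[0,-13.5,-23.4],0,8.5],[[0,-13.5,-23.4],0,8.5],[[0,-13.5,-23.4],0,8.5]]'

```text
time: 11.45
ee_pos: [0.5775, -0.2981, 0.0961]
tcp_rot: [43.1, 90.0, 131.2]
wrist_force: [-1.8, 0.4, 0.2]
opening: 0.0849
```

```bash
python3 - <<'E'
from h import *
plan(.580,-.2994,-.003,-1.9)
im,d=bot.camera('side')
cv2.imwrite('pics/s12.png',cv2.resize(im[200:320,280:440],None,fx=4,fy=4,interpolation=cv2.INTER_CUBIC))
E
```

```text
t 11.45 tcp [ 0.5775 -0.2981  0.0961] zyaw 88.14 q [-27.3  18.   13.   85.    0.  -25.4] open 0.0849 F [-1.8  0.4  0.2] tool axes [[-0.0, -1.0, 0.03], [0.0, 0.03, 1.0], [-1.0, 0.0, 0.0]]
SHIFT cm [ 9.91 -0.26 -0.13] TURN 0.04
```

View pics/s12.png

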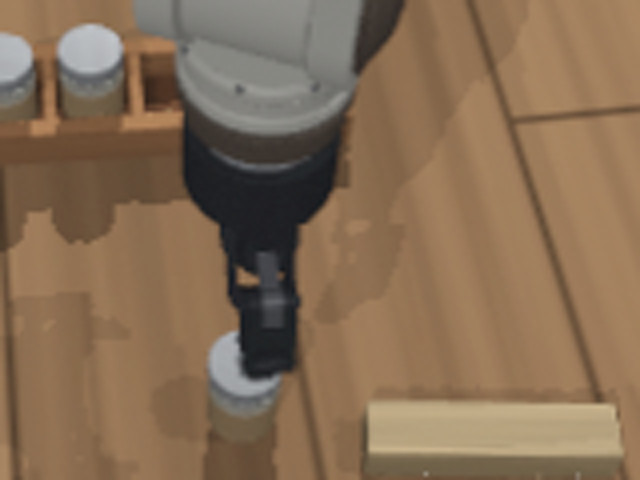

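```bash
python3 - <<'E'
from h import *
q=proj('side',[[.5775,-.348,.14],[.5775,-.298,.064]]);print(((q-[280,200])*4))
im,d=bot.camera('side');C=cloud('side',d)
for v in(284,286,288,290): print([tuple((C[v,u]*1000).round(0).astype(int).tolist()) for u in (340,343,346,349,352,355)])
plan(.580,-.2994,.02,-1.9)
E
```

```text
[[261.59765824 369.9160813 ]
 [242.00571663 356.51520169]]
[(564, -350, 182), (566, -369, 215), (572, -368, 212), (578, -369, 212), (583, -370, 212), (624, -253, 0)]
[(564, -351, 175), (566, -370, 208), (572, -370, 207), (578, -370, 207), (584, -370, 204), (623, -258, -1)]
[(565, -348, 161), (566, -370, 200), (574, -365, 191), (580, -365, 189), (584, -371, 200), (622, -264, -1)]
[(566, -348, 152), (567, -371, 194), (573, -370, 191), (579, -370, 190), (584, -372, 192), (621, -270, 0)]
t 11.55 tcp [ 0.5775 -0.2977  0.0964] zyaw 88.18 q [-27.3  18.   13.   85.    0.  -25.5] open 0.0848 F [ 1.   0.  -0.6] tool axes [[0.0, -1.0, 0.03], [-0.0, 0.03, 1.0], [-1.0, -0.0, -0.0]]
SHIFT cm [ 7.64 -0.25 -0.16] TURN 0.08
```

Call:
play_rows --rows '[[[2,-0.25,-0.15],0,8.5],[[5,-0.25,-0.15],0,8.5],[[8,-0.25,-0.15],0,8.5],[[9.5,-0.25,-0.15],0,8.5],[[9.9,-0.25,-0.15],0,8.5],[[9.9,-0.25,-0.15],0,7],[[9.9,-0.25,-0.15],0,5.5],[[9.9,-0.25,-0.15],0,4.8],[[9.9,-0.25,-0.15],0,4.8],[[9.9,-0.25,-0.15],0,3.5],[[9.9,-0.25,-0.15],0,3.5],[[9.9,-0.25,-0.15],0,3.5]]' --squeeze 35

```text
time: 12.55
ee_pos: [0.581, -0.3006, -0.0014]
tcp_rot: [-110.3, 89.9, -22.2]
wrist_force: [-1.4, 1.3, 6.5]
opening: 0.0436
```

Call:
play_rows --rows '[[[0,0,0],0,3.5],[[0,0,0],0,3.5],[[0,0,0],0,3.5]]'

```text
time: 12.8
ee_pos: [0.581, -0.3006, -0.0014]
tcp_rot: [-110.3, 89.9, -22.1]
wrist_force: [-0.2, 1.4, 7.3]
opening: 0.0429
```

Call:
play_rows --rows '[[[-0.3,0,0],0,3.5],[[-1,0,0],0,3.5],[[-2,0,0],0,3.5],[[-4,0,0],0,3.5],[[-6,0,0],0,3.5],[[-8,0,0],0,3.5],[[-9.5,0,0],0,3.5],[[-10.2,0,0],0,3.5],[[-10.2,0,0],0,3.5],[[-10.2,0,0],0,3.5],[[-10.2,0,0],0,3.5]]'

```text
time: 13.72
ee_pos: [0.5797, -0.3, 0.0976]
tcp_rot: [65.9, 89.9, 154.1]
wrist_force: [-0.2, -0.9, -2.6]
opening: 0.0433
```

```bash
python3 - <<'E'
from h import *
plan(.5705,-.0640,.0990,-1.9)
E
```

```text
t 13.7167 tcp [ 0.5797 -0.3     0.0976] zyaw 88.13 q [-27.4  18.5  13.8  85.4  -0.  -25.5] open 0.0433 F [-0.2 -0.9 -2.6] tool axes [[-0.0, -1.0, 0.03], [0.0, 0.03, 1.0], [-1.0, 0.0, 0.0]]
SHIFT cm [-0.12  1.69 23.56] TURN 0.03
```

Call:
play_rows --rows '[[[0,0.1,1],0,3.5],[[0,0.3,3],0,3.5],[[0,0.5,6],0,3.5],[[0,0.8,9],0,3.5],[[0,1,12],0,3.5],[[0,1.2,15],0,3.5],[[0,1.4,18],0,3.5],[[0,1.6,21],0,3.5],[[0,1.7,22.8],0,3.5],[[0,1.7,23.5],0,3.5],[[0,1.7,23.5],0,3.5],[[0,1.7,23.5],0,3.5]]'

```text
time: 14.72
ee_pos: [0.5706, -0.0648, 0.0984]
tcp_rot: [106.0, 90.0, -165.8]
wrist_force: [0.2, -0.0, -0.9]
opening: 0.043
```

```bash
python3 - <<'E'
from h import *
im,d=bot.camera('side');p=bot.get_obs()['ee_pos']
c=cv2.resize(im[170:240,275:365],None,fx=7,fy=7,interpolation=cv2.INTER_CUBIC)
a=np.linspace(0,2*np.pi,60)
for z,col in((.099,(0,255,0)),(.163,(255,0,0))):
    q=proj('side',np.c_[p[0]+.022*np.cos(a),p[1]+.022*np.sin(a),0*a+z])
    cv2.polylines(c,[np.int32((q-[275,170]+.5)*7)],True,col,1)
cv2.imwrite('pics/s13.png',c)
plan(.5705,-.0640,.0220,-1.9)
E
```

```text
t 14.7667 tcp [ 0.5707 -0.0653  0.0984] zyaw 88.12 q [-6.5  7.5  0.9 83.4 -0.  -4.6] open 0.0432 F [-0.3  1.1 -1.7] tool axes [[-0.0, -1.0, 0.03], [-0.0, 0.03, 1.0], [-1.0, 0.0, -0.0]]
SHIFT cm [7.64 0.02 0.14] TURN 0.02
```

View pics/s13.png

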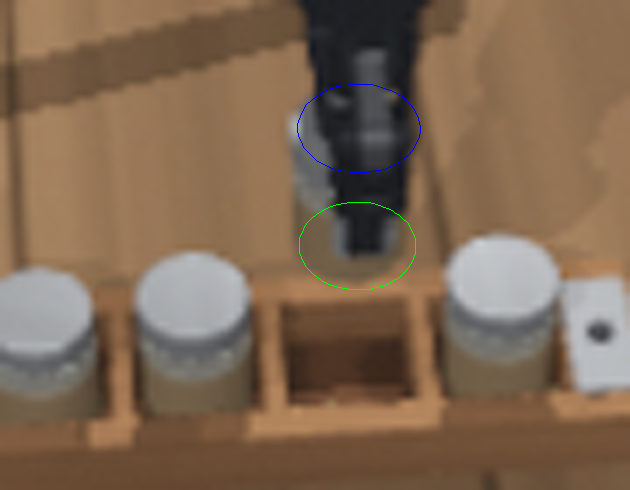

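Call:
play_rows --rows '[[[1,0,0],0,3.5],[[2.5,0,0.05],0,3.5],[[4,0,0.05],0,3.5],[[5.5,0,0.05],0,3.5],[[6.3,0,0.05],0,3.5],[[7,0,0.05],0,3.5],[[7.6,0,0.05],0,3.5],[[7.6,0,0.05],0,3.5]]'

```text
time: 15.43
ee_pos: [0.5704, -0.0646, 0.0217]
tcp_rot: [87.3, 89.9, 175.4]
wrist_force: [0.6, 0.1, -1.8]
opening: 0.0434
```

```bash
python3 - <<'E'
from h import *
im,d=bot.camera('side')
cv2.imwrite('pics/s14.png',cv2.resize(im[150:270,230:390],None,fx=4,fy=4,interpolation=cv2.INTER_CUBIC))
plan(.5705,-.0640,.0065,-1.9)
E
```

```text
t 15.4833 tcp [ 0.5707 -0.0646  0.0225] zyaw 88.11 q [-6.5  8.8 -6.2 75.1 -0.  -4.6] open 0.0431 F [ 0.   0.2 -1. ] tool axes [[-0.0, -1.0, 0.03], [0.0, 0.03, 1.0], [-1.0, 0.0, -0.0]]
SHIFT cm [1.6  0.02 0.06] TURN 0.01
```

View pics/s14.png

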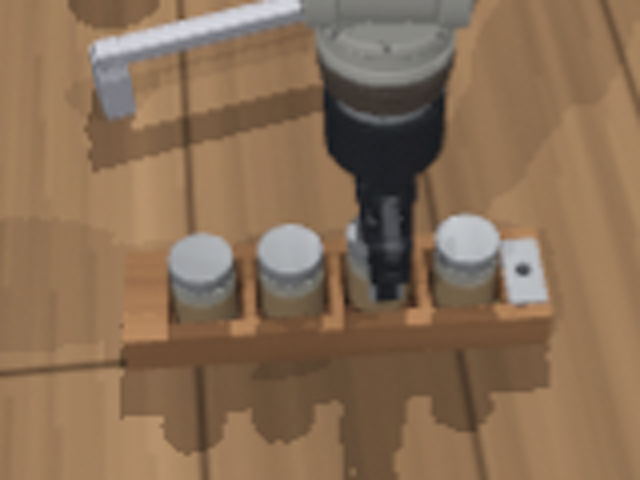

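The second jar is entering pocket 3 cleanly (crop about (380,280)), no side force.

Call:
play_rows --rows '[[[0.6,0,0],0,3.5],[[1.2,0,0],0,3.5],[[1.5,0,0],0,3.5],[[1.6,0,0],0,3.5],[[1.6,0,0],0,3.5]]'

```text
time: 15.9
ee_pos: [0.5708, -0.0643, 0.0068]
tcp_rot: [69.7, 90.0, 157.8]
wrist_force: [-0.2, -0.0, -1.6]
opening: 0.0432
```

Call:
play_rows --rows '[[[0.1,0,0],0,3.5],[[0.1,0,0],0,3.5],[[0.1,0,0],0,4.6],[[0.1,0,0],0,5],[[0.1,0,0],0,5.6],[[0.1,0,0],0,6.5],[[0.1,0,0],0,7],[[0.1,0,0],0,7],[[-1,0,0],0,7],[[-3,0,0],0,7.5],[[-6,0,0],0,8.5],[[-9,0,0],0,8.5]]'

```text
time: 16.9
ee_pos: [0.5703, -0.0643, 0.0981]
tcp_rot: [85.9, 89.9, 174.1]
wrist_force: [1.3, 0.5, -0.0]
opening: 0.0849
```

```bash
python3 - <<'E'
from h import *
im,d=bot.camera('side')
cv2.imwrite('pics/s15.png',cv2.resize(im[150:270,230:390],None,fx=4,fy=4,interpolation=cv2.INTER_CUBIC))
plan(.5805,.2212,.12,13.85)
E
```

```text
t 16.95 tcp [ 0.5729 -0.0645  0.1053] zyaw 88.13 q [-6.4  7.3  1.4 83.6 -0.  -4.6] open 0.0849 F [-1.  -0.4  4.5] tool axes [[0.01, -1.0, 0.03], [-0.0, 0.03, 1.0], [-1.0, -0.01, -0.0]]
SHIFT cm [-1.49  0.16 28.58] TURN -15.72
```

View pics/s15.png

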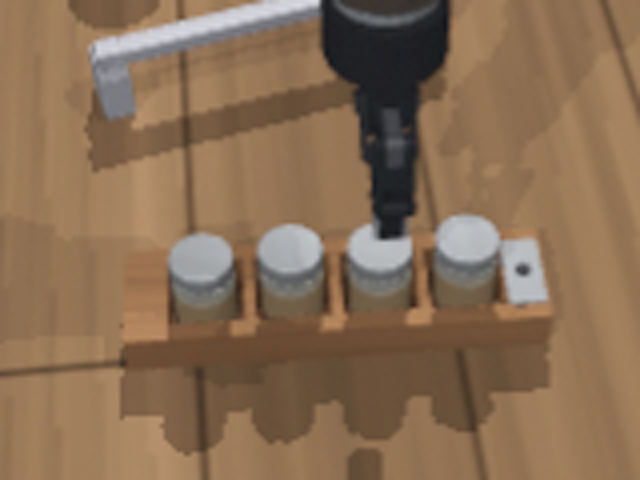

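Call:
play_rows --rows '[[[0,0,2],-1,8.5],[[-1,0,5],-3,8.5],[[-1.5,0.1,8.5],-5,8.5],[[-1.5,0.1,12],-7,8.5],[[-1.5,0.1,15.5],-9,8.5],[[-1.5,0.2,19],-11,8.5],[[-1.5,0.2,22.5],-13,8.5],[[-1.5,0.2,26],-15,8.5],[[-1.5,0.2,28],-15.7,8.5],[[-1.5,0.2,28.6],-15.7,8.5],[[-1.5,0.2,28.6],-15.7,8.5],[[-1.5,0.2,28.6],-15.7,8.5]]'

```text
time: 17.95
ee_pos: [0.5782, 0.2212, 0.1121]
tcp_rot: [-178.3, 90.0, -74.5]
wrist_force: [-0.7, -0.0, 0.5]
opening: 0.0853
```

```bash
python3 - <<'E'
from h import *
plan(.5805,.2212,-.003,13.85)
im,d=bot.camera('side');cv2.imwrite('pics/s16.png',cv2.resize(im[80:200,230:390],None,fx=4,fy=4,interpolation=cv2.INTER_CUBIC))
im,d=bot.camera('top');cv2.imwrite('pics/t16f.png',im);cv2.imwrite('pics/t16.png',cv2.resize(im[150:290,200:360],None,fx=4,fy=4,interpolation=cv2.INTER_CUBIC))
E
```

```text
t 17.95 tcp [0.5782 0.2212 0.1121] zyaw 103.83 q [20.9 13.6  9.4 85.8 -0.   7.1] open 0.0853 F [-0.7 -0.   0.5] tool axes [[0.0, -0.97, -0.24], [-0.0, -0.24, 0.97], [-1.0, -0.0, -0.0]]
SHIFT cm [11.51 -0.22 -0.05] TURN -0.02
```

View pics/s16.png

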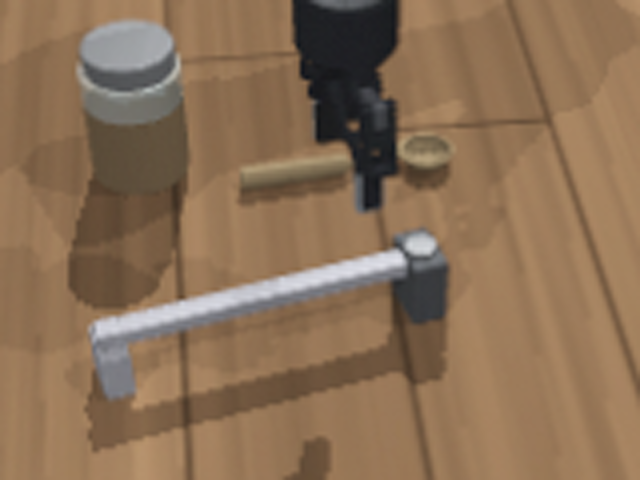

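View pics/t16.png

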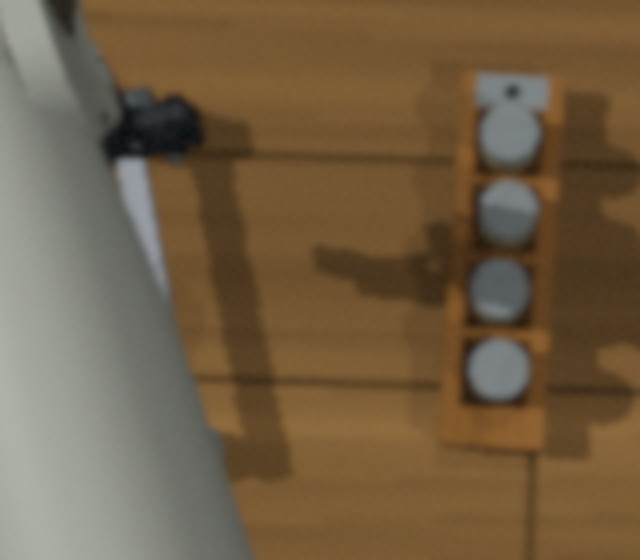

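Call:
play_rows --rows '[[[2,-0.2,-0.05],0,8.5],[[5,-0.2,-0.05],0,8.5],[[8,-0.2,-0.05],0,8.5],[[10,-0.2,-0.05],0,8.5],[[11,-0.2,-0.05],0,8.5],[[11.5,-0.2,-0.05],0,8.5],[[11.5,-0.2,-0.05],0,8.5],[[11.5,-0.2,-0.05],0,8.5]]'

```text
time: 18.72
ee_pos: [0.5811, 0.2214, -0.0018]
tcp_rot: [-83.4, 89.9, 20.4]
wrist_force: [-0.5, -0.2, 1.2]
opening: 0.0853
```

```bash
python3 - <<'E'
from h import *
plan(.5805,.2212,-.003,13.85)
im,d=bot.camera('side');C=cloud('side',d);cv2.imwrite('pics/s17.png',cv2.resize(im[110:200,240:360],None,fx=5,fy=5,interpolation=cv2.INTER_CUBIC))
E
```

```text
t 18.7167 tcp [ 0.5811  0.2214 -0.0018] zyaw 103.79 q [20.9 15.6 -0.8 73.4 -0.   7.1] open 0.0853 F [-0.5 -0.2  1.2] tool axes [[0.0, -0.97, -0.24], [0.0, -0.24, 0.97], [-1.0, -0.0, 0.0]]
SHIFT cm [ 0.12  0.06 -0.01] TURN -0.06
```

View pics/s17.png

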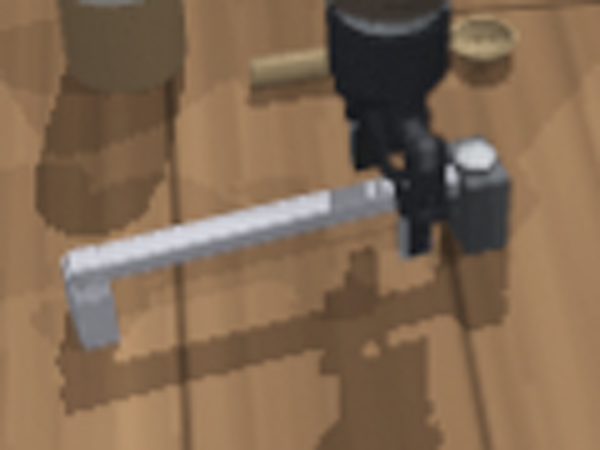

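Call:
play_rows --rows '[[[0,0,0],0,6],[[0,0,0],0,4.5],[[0,0,0],0,3],[[0,0,0],0,2.5],[[0,0,0],0,2.2],[[0,0,0],0,1.2],[[0,0,0],0,1],[[0,0,0],0,1],[[0,0,0],0,1],[[0,0,0],0,1],[[0,0,0],0,1],[[0,0,0],0,1]]' --squeeze 80

```text
time: 19.77
ee_pos: [0.5803, 0.2219, -0.0029]
tcp_rot: [-31.1, 90.0, 72.7]
wrist_force: [-1.1, 3.3, 5.2]
opening: 0.0191
```

Call:
play_rows --rows '[[[0,0,0],0,1],[[0,0,0],0,1],[[-0.2,0,0],0,1],[[-0.5,0,0],0,1],[[-1,0,0],0,1],[[-1.5,0,0],0,1],[[-2,0,0],0,1],[[-2,0,0],0,1],[[-2,0,0],0,1],[[-2,0,0],0,1]]'

```text
time: 20.6
ee_pos: [0.5803, 0.2215, 0.0167]
tcp_rot: [143.9, 90.0, -112.3]
wrist_force: [-0.6, 0.3, -5.5]
opening: 0.0189
```

```bash
python3 - <<'E'
from h import *
plan(.5805,.2212,.017,13.85);print(bot.get_obs()['torque'])
im,d=bot.camera('side');cv2.imwrite('pics/s18f.png',im);cv2.imwrite('pics/s18.png',cv2.resize(im[110:200,240:360],None,fx=5,fy=5,interpolation=cv2.INTER_CUBIC))
E
```

```text
t 20.6 tcp [0.5803 0.2215 0.0167] zyaw 103.83 q [20.9 15.2  0.7 75.5 -0.   7.1] open 0.0189 F [-0.6  0.3 -5.5] tool axes [[-0.0, -0.97, -0.24], [-0.0, -0.24, 0.97], [-1.0, 0.0, -0.0]]
SHIFT cm [-0.03 -0.01 -0.04] TURN -0.02
[-0.01181106 -0.0410798   0.02444231]
```

View pics/s18.png

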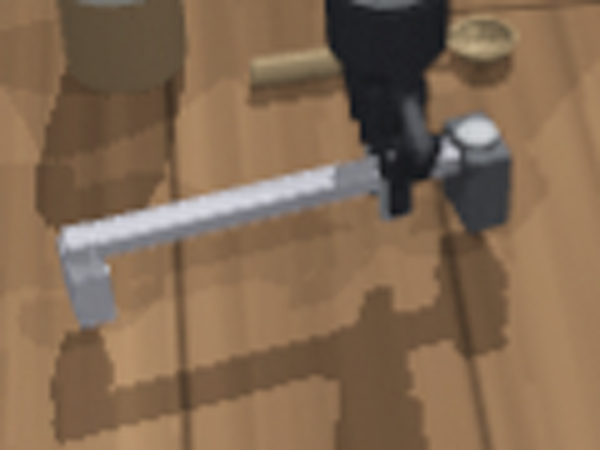

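Call:
play_rows --rows '[[[-0.5,0,0],0,1],[[-1.5,0,0],0,1],[[-3,0,0],0,1],[[-4.5,0,0],0,1],[[-6,0,0],0,1],[[-7.5,0,0],0,1],[[-9,0,0],0,1],[[-9.9,0,0],0,1],[[-10.2,0,0],0,1],[[-10.2,0,0],0,1],[[-10.2,0,0],0,1]]'

```text
time: 21.57
ee_pos: [0.5801, 0.2215, 0.1183]
tcp_rot: [99.4, 90.0, -156.8]
wrist_force: [0.7, -0.3, -5.9]
opening: 0.0192
```

```bash
python3 - <<'E'
from h import *
plan(.6085,-.0653,.119,-1.9);print(bot.get_obs()['torque'])
im,d=bot.camera('side');cv2.imwrite('pics/s19.png',cv2.resize(im[90:190,240:360],None,fx=5,fy=5,interpolation=cv2.INTER_CUBIC))
E
```

```text
t 21.5667 tcp [0.5801 0.2215 0.1183] zyaw 103.83 q [20.9 13.9 10.4 86.5 -0.   7.1] open 0.0192 F [ 0.7 -0.3 -5.9] tool axes [[-0.0, -0.97, -0.24], [-0.0, -0.24, 0.97], [-1.0, 0.0, -0.0]]
SHIFT cm [ -0.07   4.1  -28.53] TURN 15.73
[-0.00976012 -0.0280348  -0.05133244]
```

View pics/s19.png

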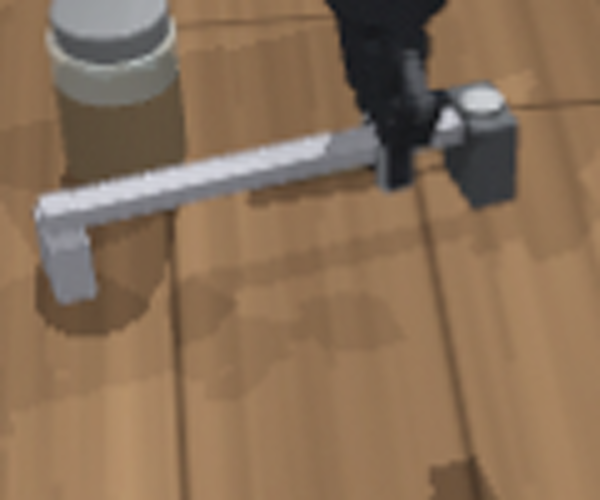

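Call:
play_rows --rows '[[[0,0.1,-0.8],0.5,1],[[0,0.3,-2.2],1.2,1],[[0,0.6,-4.2],2.3,1],[[0,1,-6.7],3.7,1],[[0,1.4,-9.5],5.2,1],[[0,1.8,-12.3],6.8,1],[[0,2.2,-15.1],8.3,1],[[0,2.6,-17.9],9.9,1],[[0,3,-20.6],11.4,1],[[0,3.3,-23],12.7,1],[[0,3.6,-25],13.8,1],[[0,3.8,-26.5],14.6,1]]'

```text
time: 22.62
ee_pos: [0.6062, -0.0479, 0.1184]
tcp_rot: [124.9, 89.9, -146.1]
wrist_force: [-0.2, 0.4, -4.4]
opening: 0.0185
```

```bash
python3 - <<'E'
from h import *
plan(.6085,-.0653,.119,-1.9)
E
```

```text
t 22.6167 tcp [ 0.6062 -0.0479  0.1184] zyaw 89.02 q [-4.5 12.1  8.3 86.2 -0.  -3.5] open 0.0185 F [-0.2  0.4 -4.4] tool axes [[-0.0, -1.0, 0.02], [-0.0, 0.02, 1.0], [-1.0, 0.0, -0.0]]
SHIFT cm [-0.06 -0.26 -1.73] TURN 0.92
```

Call:
play_rows --rows '[[[0,-0.05,-0.8],0.4,1],[[0,-0.1,-1.4],0.8,1],[[0,-0.2,-1.6],1,1],[[0,-0.2,-1.7],1,1],[[0,-0.2,-1.7],1,1],[[0,-0.2,-1.7],1,1],[[0,-0.2,-1.7],1,1],[[0,-0.2,-1.7],1,1]]'

```text
time: 23.28
ee_pos: [0.6085, -0.0612, 0.1189]
tcp_rot: [-28.9, 90.0, 59.4]
wrist_force: [0.4, -0.7, -5.4]
opening: 0.019
```

```bash
python3 - <<'E'
from h import *
plan(.6085,-.0653,.119,-1.9)
im,d=bot.camera('side');cv2.imwrite('pics/s20f.png',im);np.save('s20.npy',d);cv2.imwrite('pics/s20.png',cv2.resize(im[150:270,230:390],None,fx=4,fy=4,interpolation=cv2.INTER_CUBIC))
im,d=bot.camera('top');cv2.imwrite('pics/t20f.png',im);np.save('t20.npy',d);cv2.imwrite('pics/t20.png',cv2.resize(im[140:280,250:410],None,fx=4,fy=4,interpolation=cv2.INTER_CUBIC))
E
```

```text
t 23.2833 tcp [ 0.6085 -0.0612  0.1189] zyaw 88.28 q [-5.7 12.6  8.9 86.3  0.  -4. ] open 0.019 F [ 0.4 -0.7 -5.4] tool axes [[0.0, -1.0, 0.03], [0.0, 0.03, 1.0], [-1.0, -0.0, 0.0]]
SHIFT cm [-0.01 -0.01 -0.4 ] TURN 0.18
```

View pics/s20.png

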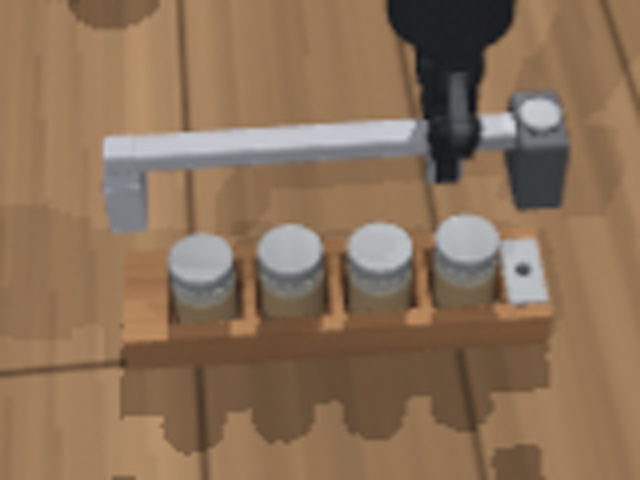

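View pics/t20.png

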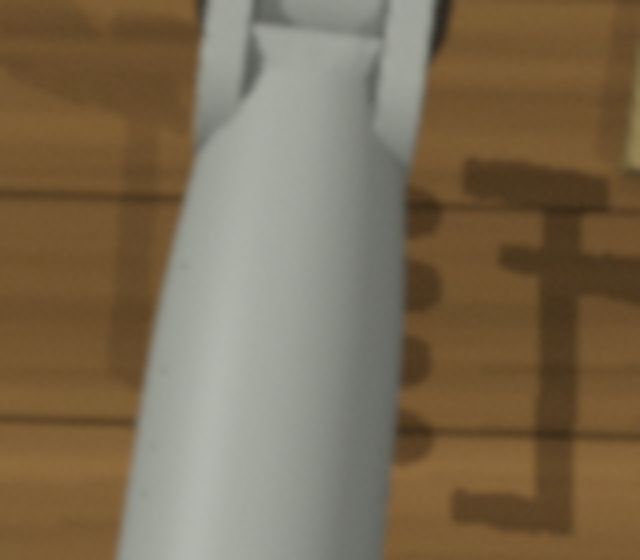

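Call:
play_rows --rows '[[[0,0,-0.2],0.1,1],[[0,0,-0.4],0.2,1],[[0,0,-0.4],0.2,1],[[0,0,-0.4],0.2,1],[[0,0,-0.4],0.2,1],[[0,0,-0.4],0.2,1]]'

```text
time: 23.88
ee_pos: [0.6084, -0.0659, 0.1187]
tcp_rot: [58.7, 90.0, 146.8]
wrist_force: [-0.7, 0.3, -5.8]
opening: 0.0188
```

```bash
python3 - <<'E'
from h import *
plan(.6085,-.0653,.119,-1.9)
im,d=bot.camera('side');cv2.imwrite('pics/s21f.png',im);np.save('s21.npy',d)
cv2.imwrite('pics/s21.png',cv2.resize(im[168:212,250:380],None,fx=6,fy=6,interpolation=cv2.INTER_CUBIC))
C=cloud('side',d)
hsv=cv2.cvtColor(im,cv2.COLOR_BGR2HSV)
m=(hsv[...,1]<70)&(hsv[...,2]>140)
roi=np.zeros_like(m);roi[175:200,255:375]=1
P=C[m&roi];v,u=np.nonzero(m&roi)
for a in range(256,374,8):
    k=(u>=a)&(u<a+8)&(P[:,2]>.1)
    if k.sum()>3: print(a,k.sum(),np.median(P[k],axis=0).round(4),P[k][:,2].max().round(4),'v',v[k].min(),v[k].max())
E
```

```text
t 23.8833 tcp [ 0.6084 -0.0659  0.1187] zyaw 88.02 q [-6.2 12.6  8.9 86.3  0.  -4.2] open 0.0188 F [-0.7  0.3 -5.8] tool axes [[-0.0, -1.0, 0.03], [0.0, 0.03, 1.0], [-1.0, 0.0, 0.0]]
SHIFT cm [-0.03 -0.01  0.06] TURN -0.08
256 55 [ 0.4054 -0.0633  0.179 ] 0.1814 v 185 199
264 49 [ 0.4271 -0.0622  0.1778] 0.1805 v 184 190
272 53 [ 0.445  -0.0623  0.1777] 0.181 v 184 190
280 48 [ 0.4656 -0.0629  0.1777] 0.1828 v 184 189
288 53 [ 0.4847 -0.0639  0.1779] 0.1805 v 183 189
296 48 [ 0.5051 -0.0644  0.1781] 0.1802 v 183 188
304 52 [ 0.5255 -0.0653  0.1775] 0.1798 v 182 188
312 48 [ 0.5448 -0.065   0.1779] 0.1801 v 182 187
320 52 [ 0.5653 -0.0672  0.1776] 0.1802 v 181 187
328 36 [ 0.5819 -0.066   0.1779] 0.8625 v 181 186
344 9 [ 0.6325 -0.0701  0.1787] 0.2427 v 180 185
352 41 [ 0.643  -0.0691  0.1779] 0.1802 v 180 185
360 54 [ 0.6658 -0.0686  0.1857] 0.1899 v 176 183
368 13 [ 0.6772 -0.0708  0.1853] 0.1881 v 177 182
```

View pics/s21.png

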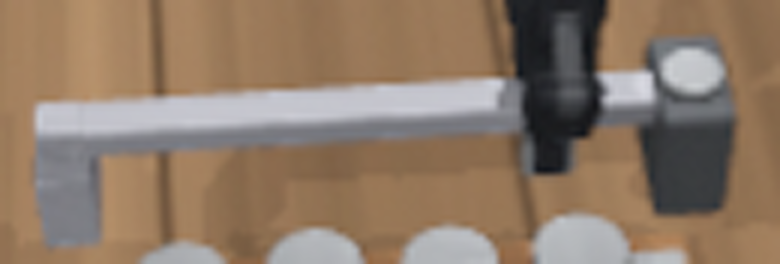

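```bash
python3 - <<'E'
from h import *
im=cv2.imread('pics/s21f.png');k=6
big=cv2.resize(im,None,fx=k,fy=k,interpolation=cv2.INTER_CUBIC)
hsv=cv2.cvtColor(big,cv2.COLOR_BGR2HSV)
m=((hsv[...,1]<70)&(hsv[...,2]>150)).astype(np.uint8)
def comp(u,v):
    nl,lab,st,ce=cv2.connectedComponentsWithStats(m);return max(cv2.findContours((lab==lab[int(v*k),int(u*k)]).astype(np.uint8),0,1)[0],key=cv2.contourArea)
cx=lambda p:(np.array(p,float)+.5)/k-.5
b=cx(cv2.fitEllipse(comp(365,179.5))[0]);B=onz('side',[b],.1858)[0];print('button',b,B)
# rack refit: edges and lids at z
lids=[]
for u,v in[(280,214),(302,212),(325,211)]:
    e=cv2.fitEllipse(comp(u,v));P=onz('side',[cx(e[0])],.072)[0];print('lid',P.round(4),np.array(e[1])/k)
# bar side edges: top face front/back edges by mask rows at columns, top face only using gradient
yaw=np.radians(-2)
S=lambda x,y:((x+.5)/6-.5+250,(y+.5)/6-.5+168)
back=[S(36,105),S(500,80)];front=[S(36,133),S(500,105)]
for nm,L in(('back',back),('front',front)):
    P=onz('side',L,.1778);d=P[1]-P[0];print(nm,P.round(4).tolist(),np.degrees(np.arctan2(d[1],d[0])))
E
```

```text
button [364.83671061 179.18868001] [ 0.66777475 -0.0686426   0.1858    ]
lid [ 0.4477 -0.0608  0.072 ] [12.02576065 15.97732544]
lid [ 0.5079 -0.0594  0.072 ] [12.16597875 15.67340724]
lid [ 0.5682 -0.0646  0.072 ] [12.14003754 16.1218427 ]
back [[0.3969, -0.0504, 0.1778], [0.5893, -0.0579, 0.1778]] -2.232096018137923
front [[0.3969, -0.0664, 0.1778], [0.5874, -0.0723, 0.1778]] -1.7551388679814544
```

Call:
play_rows --rows '[[[0,0,0],0,1],[[0,0,0],0,1],[[0,0,0],0,1],[[0,0,0],0,1],[[0,0,0],0,1],[[0,0,0],0,1]]'

```text
time: 24.43
ee_pos: [0.6084, -0.0658, 0.1188]
tcp_rot: [-100.0, 90.0, -11.9]
wrist_force: [0.5, 0.3, -5.1]
opening: 0.0192
```

```bash
python3 - <<'E'
from h import *
im,d=bot.camera('side');cv2.imwrite('pics/s22.png',im);o=bot.get_obs();print(o['ee_pos'],o['qd'].round(2),o['opening'],o['time'])
C=cloud('side',d);print(C[186,270],C[184,320])
E
```

```text
[ 0.60835982 -0.06584968  0.1188121 ] [-0.01  0.05  0.01  0.05  0.01 -0.04] 0.018802863005990173 24.4833
[ 0.43261776 -0.05996055  0.18010947] [ 0.55607124 -0.06480099  0.17765236]
```

View pics/s22.png

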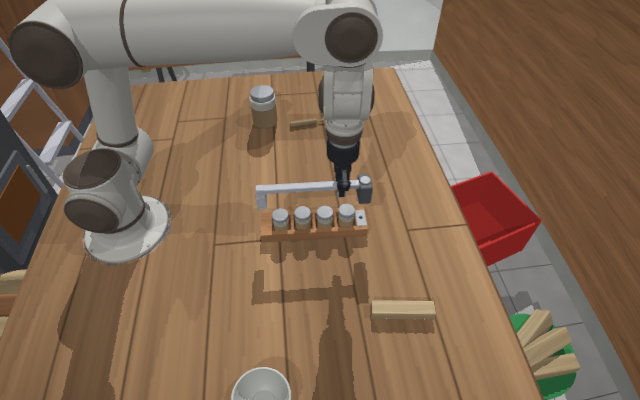

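The picture shows all four jars seated upright at row 216 (columns 280, 303, 325, 347). The bar is held over them, foot at (262,196) and head over the plate end at (365,187). The big jar, kindling and bowl are where they started; the arm hides part of the spoon.

```bash
python3 -c "
from workcell import bot
print(bot.job_done())"
```

```text
the job is handed in; nothing more can be done
None
```

I put the two spare jars upright into the empty pockets 1 and 3. I then lifted the hold-down bar at its balance point and handed the job in at about 24.5 s, still holding it over the rack.

**Last checks:**
- **Height and level:** the bar's top is at z ≈ 0.178 m all along, even to about 1 mm, so its feet are about 50 mm above the lids.
- **Alignment:** the bar's yaw is about -2.0° and the rack's about -1.9°. It is centred on the rack to about 1 mm, with the cast head over the steel-plate end.
- **Stillness:** the arm was at rest and the wrist carried a steady 5 to 6 N.
- **Other things:** all four jars are seated, and the big jar, bowl and kindling look unmoved. The arm partly hid the spoon in the last view; the part that showed was in place.

**What failed or disagreed:**
- **Missed first grasp:** the fingertips really end about 29 mm short of the reported tool point. My first grasp of a spare therefore closed above its lid and pressed on it with about 7.5 N. The jar was not moved, and I corrected the height for every later grasp.
- **Camera disagreement:** the two cameras differed by about 3 mm in x, so I used averages. The final centring was checked only in the side view, because the arm hid the rack from the top camera.

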